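# Set the sponge slicer's wire with its crank

## Task

Set the slicer to cut the round sponge on its bed into two equal halves: take the crank out of its pocket in the accessory tray, push it fully home on the slicer's square spindle, and wind the wire down to half the height of that sponge. Then lift the crank off, without shifting the wire, and lay it back flat in its own pocket with the handle upright. Leave both sponges and the other two tools in the tray where they are.

Things in the scene. Friction and masses are not known exactly. Their poses are not given: they have to be found in the camera images.
- slicer: Fixed sponge slicer: steel base 260 x 420 mm, white bed board (top 40 mm above the bench), two square columns 44 mm wide, tops at 140 mm, with a thin level wire between them. Origin on the bench under the axis of the spindle, which stands on one column; the other column is 340 mm along +y, the bed on the -x side of the wire. z up.
- spindle_seat (a point): Centre of the top face of the spindle's round collar (36 mm across), 150 mm above the bench: the crank's hub rests on it when home. Up from it stands the shaft, 12 mm square, 28 mm tall plus a 6 mm bevelled tip. x and y square to the flats, turning with it. Anticlockwise from above lowers the wire 12 mm a turn, clockwise raises it. Turns lightly (0.06 N m), stays where left.
- wire (a joint): Height of the wire above the top of the bed board, in m (0 = on the board, stops at 0.066; 41 to 49 mm at the start). It moves only with the spindle. The wire is 2 mm thick, level with the centres of the two round black clamp knobs, 20 mm across, on the +x faces of the columns.
- bed (a point): Point on the top of the bed board (40 mm above the bench) about which the sponge waiting to be cut is centred, within 15 mm. One of the two sponges stands there.
- crank: Loose steel crank 117 mm long, about 0.27 kg (balance point 10 mm from the origin, hub side). Origin midway along it, at its underside; z up. Square hub 30 x 30 mm, 40 mm tall, at x = -45 mm (see hub). Handle at x = +45 mm (see handle) on a boss 24 mm across, 26 mm tall. Between them a flat bar along x, 18 mm wide, 16 to 26 mm above the underside. Lies flat in its pocket, handle up.
- hub (a point): Point on the crank: centre of the hub's underside, mouth of its blind square socket, 13.2 mm wide and 36 mm deep, flats along the crank's x and y. It fits the shaft in any of four quarter turns, about 0.6 mm play a side; when seated the crank can lean 4 degrees and has about 6 degrees of turning play.
- handle (a point): Point on the crank: middle of its upright black handle, 90 mm from the hub's axis and 49 mm above the crank's underside. The handle is 23 mm across, 45 mm tall (top 71.5 mm above the underside) and spins freely on its own upright axis.
- tray: Fixed grey accessory tray, 150 x 220 mm, rim 18 mm tall; origin on the bench under its centre, z up. Three equal pockets 142 mm long (along x), 44 mm wide, at y = -62, 0 and +62 mm, floor 4 mm above the bench. Ribs between them are 18 mm above the bench, broken by an open finger trough 66 mm wide across the middle of all pockets. Any tool may be in any pocket.
- key: Loose T-handled wire-tensioning key lying in another pocket of the tray: rod 10 mm thick, 110 mm long along its x, cross bar 38 mm. Origin midway along it, at its underside. Bystander.
- spanner: Loose flat spanner lying in another pocket of the tray, 125 mm long along its x, 26 mm wide, 7 mm thick. Origin near its middle, at its underside. Bystander.
- sponge_thin: Round yellow sponge cake with brown top, 170 mm across, 40 mm tall; origin at the centre of its underside. Either on the slicer's bed or on the wire cooling rack (its top also 40 mm above the bench).
- sponge_thick: Round yellow sponge cake with brown top, 170 mm across, 60 mm tall; origin at the centre of its underside. Either on the slicer's bed or on the cooling rack: where the other one is not.
Mind the look-alikes: they are no part of the job. What is shaped like the crank but purple is not meant.

How it is judged:
By the outcome, as a careful person would: the job done as asked, in the order asked, and still so for the second after the job is handed in, with the robot touching nothing.
It also fails if it takes over 72 s, if anything falls off the work surface, if the arm or the gripper's body presses on something with over 40 N, if the wrist force passes 120 N, or if a joint passes its speed limit or range.

## Robot

A 6-joint arm with a two-finger parallel gripper is mounted at the origin on the work surface. World frame = base frame: x ahead of the robot, y to its left, z up, the work surface at z = 0. Lengths are in m, angles in rad, forces in N, time in s.
With the tool pointing down it reaches from about 0.375 to 0.9 m from the base axis. Payload 3.1 kg.
Tool frame: the origin (TCP) lies on the centre line of the jaws, within the pads' length; the fingertips stand 11 mm ahead of it and the grasp point (between the pads) lies 8 mm behind it; x points along the fingers, y is the direction in which the jaws open and shut, and the axes are right-handed (so a half turn about x gives the same grasp; the last joint's range is limited). The gripper opens to 87 mm and grips with 3 to 60 N. Pads are 19 mm wide; open, the fingers measure 117 mm over their backs; the gripper's body (75 mm by 190 mm) begins 51 mm behind the grasp point.
Start: joints at [-1.365, 0.527, 1.433, -0, 1.181, -0.178], TCP at [0.234, -0.579, 0.234] pointing down, gripper open.
Joint ranges: [-3.08, 3.08], [-0.75, 2.2], [0.22, 2.44], [-1.43, 4.57], [0, 2.65], [-2.85, 2.85]. Speed limits (rad/s): [2.79, 2.79, 3.14, 3.14, 3.14, 3.14].

## Interface

Orientations are given as a unit quaternion [x, y, z, w].
In Python, from rig import robot, camera, camera_info gives the robot as it stands.
- The arm moves only by the shell command python3 -m inch 'ROWS' [FORCE]. ROWS is JSON, a list that holds one entry, the list of rows, each a list of 5 numbers: the shift along the tool's x, y, z in cm, then the turn about the tool's x in rad, then the opening, from 0 (shut) to 1 (fully open). A call has 1 to 8 rows; each row shifts and turns the pose as measured when the row begins, along the tool's axes as they then stand; what a row does not reach is not made up. A row lasts 1/12 s, in which the tool goes at most 41.7 mm and 7.16 degrees, less where a joint would pass 70% of its speed; a pose out of reach is approached as far as the arm can. A call with a gripper value outside its range is refused whole. The fingers move at their own pace and stop on an object; FORCE is the grip in N (left out, the last holds). Time passes only in rows, so rows that do not move let the fingers close. It gives the time, the measured TCP pose, the force and the opening at its end, in the units of the state.
- robot.get_obs(): the state, without advancing time (a new reading comes with each control period).
- camera(name): name is "scene" or "top" or "wrist"; returns the picture (384x512x3 uint8, red, green, blue); there is no depth.
- camera_info(name): a dict with "camera_matrix" (3x3 intrinsics, pixels), "dist" ([k1, k2, p1, p2, k3] as OpenCV has them; the pictures are not rectified), "rvec" (rotation vector, rad) and "tvec" (3), from world to camera coordinates, as OpenCV has them. Camera axes: x right, y down, z forward; pixel columns grow to the right and rows downward; lengths in m; the calibration is good to about 2 mm. A picture is of the moment at which its call begins: read the wrist's pose just before it. camera_info takes no time and is no camera call; for the wrist camera it gives the pose at the moment of the call.
- robot.hand_in(): hands the job in, once; it reports no verdict.
The state is a dict: "time": time; "q": joint angles; "joint_velocities": joint speeds; "joint_torque": joint torques, N m; "position": TCP position; "tool_rot": TCP orientation; "ft_force": force on the tool from outside, world axes, zero at the start; "moment": the same for the moment, N m; "grip_width": finger opening in m.
Only numpy, scipy, OpenCV 4.12 (cv2) and the standard library are available. Lean on these libraries where they do the work, as an engineer would, in place of code of your own. Each camera call takes 0.05 s, during which the arm holds its last target. There are 200 camera calls.

## Working session

There is one attempt and no reset: what is moved stays moved. The work goes in short steps, Python scripts to look and compute and a shell command to move; the robot and the scene stay as the last step left them, time stands still between calls to the robot, and variables do not carry over. Pictures are saved under pics/ and viewed, about 8 in all and at most 12, crops included, and the job is handed in when it is done.

```bash
mkdir -p pics; ls
cat > h.py <<'E'
import numpy as np, cv2
from rig import robot, camera, camera_info
def save(name,fn,crop=None,scale=1):
    im=camera(name)
    cv2.imwrite('pics/raw_'+fn,im[:,:,::-1])
    if crop: x0,y0,x1,y1=crop; im=im[y0:y1,x0:x1]
    if scale!=1: im=cv2.resize(im,None,fx=scale,fy=scale,interpolation=cv2.INTER_CUBIC)
    cv2.imwrite('pics/'+fn,im[:,:,::-1]); return im
def ray(ci,uv):
    K=np.array(ci['camera_matrix']);R,_=cv2.Rodrigues(np.array(ci['rvec'],float));t=np.array(ci['tvec'],float).ravel()
    p=cv2.undistortPoints(np.array([[uv]],float),K,np.array(ci['dist'],float)).ravel()
    return -R.T@t, R.T@np.array([p[0],p[1],1.])
def onz(ci,uv,z):
    c,d=ray(ci,uv); return c+d*(z-c[2])/d[2]
def proj(ci,P):
    return cv2.projectPoints(np.array(P,float).reshape(-1,1,3),np.array(ci['rvec'],float),np.array(ci['tvec'],float),np.array(ci['camera_matrix']),np.array(ci['dist'],float))[0].reshape(-1,2)
E
python3 - <<'E'
from h import *
a=save('top','top0.png');b=save('scene','scene0.png')
cv2.imwrite('pics/both0.png',np.vstack([cv2.resize(a,(400,300)),cv2.resize(b,(400,300))])[:,:,::-1])
cv2.imwrite('pics/top0b.png',cv2.resize(a,(800,600),interpolation=cv2.INTER_CUBIC)[:,:,::-1])
cv2.imwrite('pics/scene0b.png',cv2.resize(b,(800,600),interpolation=cv2.INTER_CUBIC)[:,:,::-1])
for n in('top','scene'):
    c,d=ray(camera_info(n),(256,192));print(n,c,d)
E
```

```text
pics
top [ 0.31846725 -0.12711331  1.40215116] [ 0.17536567 -0.00699719 -0.98456707]
scene [1.12475523 0.23754343 0.99641875] [-0.5146899  -0.31668726 -0.79689243]
```

View pics/top0b.png

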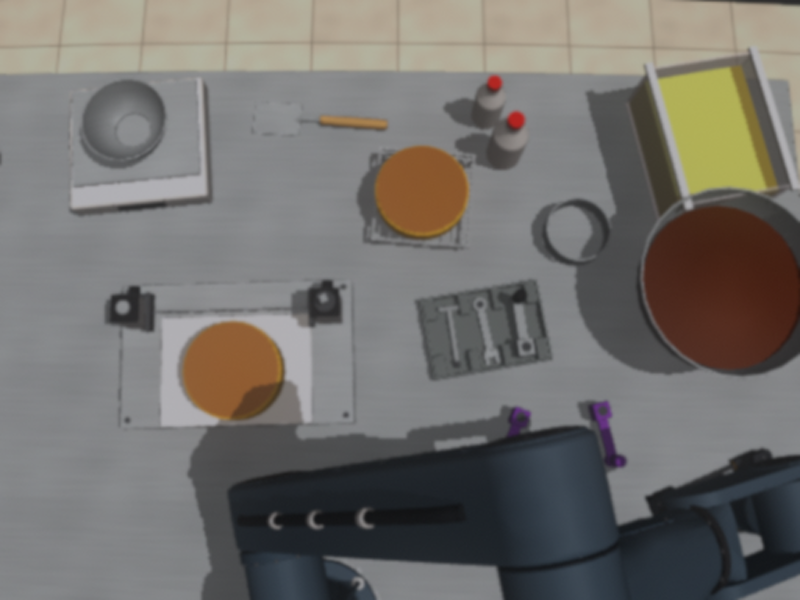

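View pics/scene0b.png

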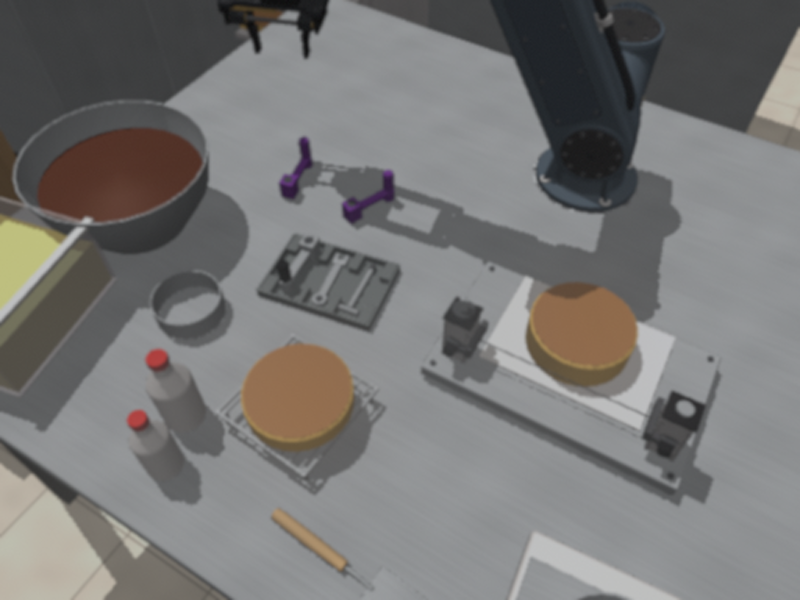

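The top view shows the slicer with its columns at (125,307) and (325,300), and the bed sponge at (232,370). The rack sponge is at (421,190) and the tray at (483,330). Crank candidates are the grey crank at (520,320) in the tray's right pocket, and two purple look-alikes at (517,420) and (607,435). The grey one in the tray fits the description. The slicer's bed is on its -x side, so the spindle must be on the right column (the -y one).

Run:
```python
from h import *
T=cv2.imread('pics/raw_top0.png');S=cv2.imread('pics/raw_scene0.png')
ct,cs=camera_info('top'),camera_info('scene')
def c(im,x0,y0,x1,y1): return cv2.resize(im[y0:y1,x0:x1],(400,300),interpolation=cv2.INTER_CUBIC)
# 64-based crops
cv2.imwrite('pics/crops0.png',np.vstack([np.hstack([c(T,260,175,360,250),c(S,160,145,260,220)]),np.hstack([c(T,60,170,240,305),c(S,260,170,480,335)])]))
def tri(a,b):
    p,d=ray(ct,a);q,e=ray(cs,b)
    A=np.stack([d,-e],1);s=np.linalg.lstsq(A,q-p,rcond=None)[0]
    return (p+d*s[0]+q+e*s[1])/2, np.linalg.norm(p+d*s[0]-q-e*s[1])
def brown(im,box):
    x0,y0,x1,y1=box; h=cv2.cvtColor(im[y0:y1,x0:x1],cv2.COLOR_BGR2HSV)
    m=((h[:,:,0]<16)&(h[:,:,0]>5)&(h[:,:,1]>110)&(h[:,:,2]>60)).astype(np.uint8)
    k=max(cv2.findContours(m,0,2)[0],key=cv2.contourArea); e=cv2.fitEllipse(cv2.convexHull(k))
    return np.array(e[0])+[x0,y0],e[1]
for n,bt,bs in(('bed',(100,190,195,280),(330,175,415,250)),('rack',(230,85,310,160),(145,210,235,295))):
    a,ea=brown(T,bt);b,eb=brown(S,bs);print(n,a,ea,b,eb,tri(a,b))
s=512/800
for n,uv,z in(('sp',(325,300),.17),('sp2',(125,307),.15),('handle',(518,296),.075),('hub',(524,346),.044)):
    print(n,onz(ct,np.array(uv)*s,z))
for uv in((416,299),(536,282),(550,358),(432,378)): print(onz(ct,np.array(uv)*s,.018))
```

```text
bed [147.17241669 236.12000656] (59.631771087646484, 60.7401008605957) [373.62454987 207.36886215] (49.131980895996094, 66.61772918701172) (array([0.42971037, 0.15432444, 0.09419325]), np.float64(0.0011963999635381695))
rack [269.29361725 120.39901352] (54.59083557128906, 56.982933044433594) [189.69112015 250.2485466 ] (56.992305755615234, 68.6518325805664) (array([ 0.75976641, -0.17260094,  0.07465105]), np.float64(0.0008250686820226826))
sp [ 0.53715424 -0.01368671  0.17      ]
sp2 [0.52684559 0.32296686 0.15      ]
handle [ 0.56338565 -0.34426881  0.075     ]
hub [ 0.47853965 -0.35832051  0.044     ]
[ 0.56705349 -0.16622137  0.018     ]
[ 0.60038041 -0.38750451  0.018     ]
[ 0.45990533 -0.40980064  0.018     ]
[ 0.42271921 -0.19531341  0.018     ]
```

View pics/crops0.png

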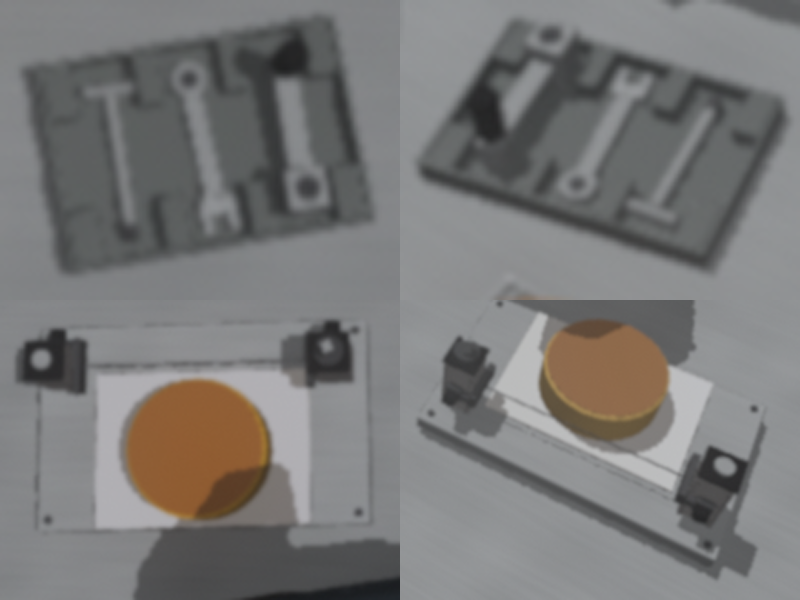

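The sponge tops triangulate to 94 mm on the bed and 75 mm on the rack. So the thick one (60 mm) is on the bed and the wire target is 30 mm. The crop confirms the grey crank in the right-hand pocket, with its handle at +x and its square socketed hub at -x. Next I work out the approach.

```bash
cat >> h.py <<'E'
from scipy.spatial.transform import Rotation as Ro
def togo(p,jaw):
    """shift (cm, tool axes) and turn to bring TCP to p with jaw axis (tool y) at world yaw 'jaw' deg (mod 180)"""
    o=robot.get_obs();R=Ro.from_quat(o['tool_rot']).as_matrix()
    s=R.T@(np.array(p)-o['position'])*100
    y=R[:,1];a=np.degrees(np.arctan2(y[1],y[0]))
    dw=(jaw-a+90)%180-90   # world yaw change, ccw
    print('t %.2f pos %s jawyaw %.1f q6 %.2f tilt %.2f w %.4f F %s'%(o['time'],np.round(o['position'],4),a,o['q'][5],np.degrees(np.arccos(-R[2,0])),o['grip_width'],np.round(o['ft_force'],1)))
    print('shift cm',np.round(s,2),'turn about tool x rad %.3f'%np.radians(-dw), 'R',np.round(R[:2,1:],3).tolist())
E
python3 - <<'E'
from h import *
togo([.44,-.36,.25],99.5)
o=robot.get_obs();ci=camera_info('wrist');c,d=ray(ci,(256,192));print(c-o['position'],d,ci['camera_matrix'])
R=Ro.from_quat(o['tool_rot']).as_matrix();print(R.T@(c-o['position']),R.T@d)
E
```

```text
t 0.10 pos [ 0.2339 -0.5789  0.2327] jawyaw -68.0 q6 -0.18 tilt 0.12 w 0.0867 F [-0.4 -0.1 -0.8]
shift cm [ -1.7  -12.58 -27.31] turn about tool x rad 0.218 R [[0.374, -0.927], [-0.927, -0.374]]
[0.06985657 0.02733137 0.15040578] [-0.25178233 -0.1056174  -0.9620253 ] [[306.75290539   0.         254.40066761]
 [  0.         306.75290539 193.18302492]
 [  0.           0.           1.        ]]
[-0.15038328  0.00051944 -0.07505624] [0.96192945 0.00555246 0.27331843]
```

```bash
python3 -m inch '[[[-0.2,-1.5,-3.5,0.109,0.55],[-0.2,-1,-3.5,0.109,0.55],[-0.3,-1,-3.7,0,0.55],[-0.3,-1,-3.7,0,0.55],[-0.3,-1,-3.7,0,0.55],[-0.3,-1,-3.7,0,0.55],[0,-1,-3.7,0,0.55],[0,0,0,0,0.55]]]'
python3 - <<'E'
from h import *
togo([.479,-.358,.25],99.5)
im=save('wrist','w1.png',scale=1.5)
import pickle;pickle.dump(camera_info('wrist'),open('pics/w1.pkl','wb'))
E
```

```text
time: 0.77
position: [0.4725, -0.4508, 0.2441]
tool_rot: [-0.704, -0.054, 0.706, -0.048]
ft_force: [-0.4, -0.9, 0.4]
grip_width: 0.049
t 0.77 pos [ 0.4725 -0.4508  0.2441] jawyaw -81.7 q6 0.49 tilt 0.53 w 0.0490 F [-0.4 -0.9  0.4]
shift cm [-0.52 -9.1  -1.99] turn about tool x rad -0.021 R [[0.144, -0.99], [-0.989, -0.144]]
```

View pics/w1.png

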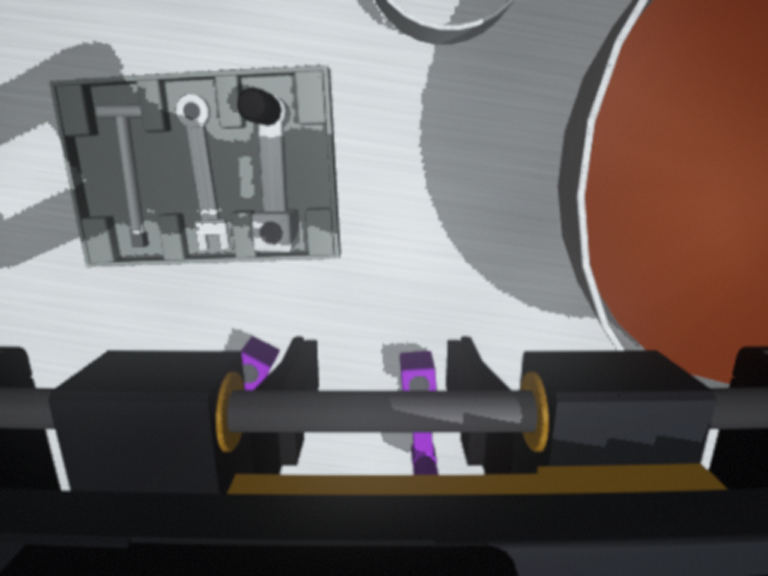

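The wrist view shows the crank bar running from about (272,135) to (273,213), the hub socket-side square near (271,233) and the handle cap near (259,104).

Run:
```python
from h import *
import pickle
ci=pickle.load(open('pics/w1.pkl','rb'))
f=lambda u,v,z:onz(ci,((u+.5)/1.5-.5,(v+.5)/1.5-.5),z)
for n,u,v,z in(('hubtop',271,233,.044),('barA',272.5,140,.030),('barB',273,208,.03),('handletop',256,100,.0755),('c0',53,82,.018),('c1',328,67,.018),('c2',339,256,.018),('c3',89,265,.018)):
    print(n,np.round(f(u,v,z),4))
im=cv2.imread('pics/raw_w1.png')
cv2.imwrite('pics/w1c.png',cv2.resize(im[35:185,130:240],None,fx=4,fy=4,interpolation=cv2.INTER_CUBIC))
```

```text
hubtop [ 0.4758 -0.3642  0.044 ]
barA [ 0.5442 -0.3564  0.03  ]
barB [ 0.493 -0.361  0.03 ]
handletop [ 0.5678 -0.3544  0.0755]
c0 [ 0.5652 -0.1783  0.018 ]
c1 [ 0.6028 -0.3907  0.018 ]
c2 [ 0.4595 -0.4163  0.018 ]
c3 [ 0.4209 -0.204   0.018 ]
```

View pics/w1c.png

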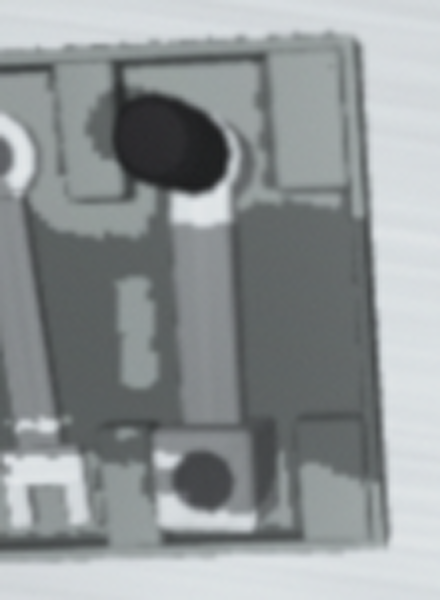

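```bash
python3 - <<'E'
from h import *
togo([.4758,-.364,.10],97.5)
E
python3 -m inch '[[[2,-3,-0.5,0.015,0.55],[2,-3,-0.5,0,0.55],[3,-2.6,-0.4,0,0.55],[3.5,0,0,0,0.55],[3.5,0,0,0,0.55],[0,0,0,0,0.55]]]'
python3 - <<'E'
from h import *
togo([.4758,-.364,.033],97.5)
E
```

```text
t 0.82 pos [ 0.4698 -0.4521  0.2438] jawyaw -81.7 q6 0.49 tilt 0.60 w 0.0487 F [-0.2 -0.2 -0.5]
shift cm [14.45 -8.5  -1.95] turn about tool x rad 0.014 R [[0.144, -0.99], [-0.99, -0.144]]
time: 1.32
position: [0.468, -0.3654, 0.1013]
tool_rot: [-0.703, -0.045, 0.708, -0.045]
ft_force: [-0.5, 1.1, -0.5]
grip_width: 0.0479
t 1.32 pos [ 0.468  -0.3654  0.1013] jawyaw -82.7 q6 0.60 tilt 0.40 w 0.0479 F [-0.5  1.1 -0.5]
shift cm [ 6.82 -0.03 -0.84] turn about tool x rad -0.003 R [[0.127, -0.992], [-0.992, -0.127]]
```

```bash
python3 -m inch '[[[2,0,-0.8,0,0.55],[2,0,0,0,0.55],[2,0,0,0,0.55],[0.7,0,0,0,0.55],[0,0,0,0,0.55]]]'
python3 - <<'E'
from h import *
togo([.4758,-.364,.033],97.5)
im=save('wrist','w2.png',scale=1.3)
E
```

```text
time: 1.73
position: [0.4731, -0.3701, 0.0356]
tool_rot: [-0.703, -0.043, 0.708, -0.044]
ft_force: [0.1, 0.2, 0.1]
grip_width: 0.048
t 1.73 pos [ 0.4731 -0.3701  0.0356] jawyaw -83.0 q6 0.61 tilt 0.44 w 0.0480 F [0.1 0.2 0.1]
shift cm [ 0.26 -0.58 -0.35] turn about tool x rad -0.008 R [[0.123, -0.992], [-0.992, -0.123]]
```

View pics/w2.png

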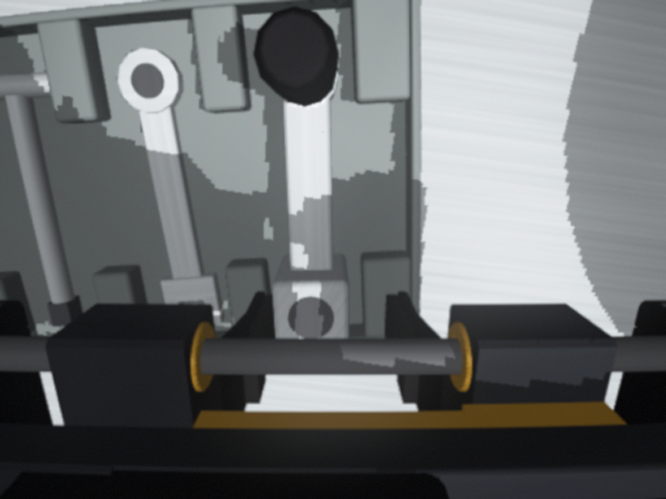

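The wrist view shows the hub mark at (311,317), slightly left of the jaw centre at about (327). That agrees with the computed 6 mm correction.

```bash
python3 -m inch '[[[0.2,-0.6,-0.35,0,0.55],[0,0,0,0,0.55]]]'
python3 - <<'E'
from h import *
togo([.4758,-.364,.033],97.5)
ci=camera_info('wrist')
print(proj(ci,[[.4758,-.364,.044]])*1.3)
raw=cv2.imread('pics/raw_w2.png')
E
```

```text
time: 1.95
position: [0.4766, -0.3659, 0.037]
tool_rot: [-0.704, -0.041, 0.707, -0.045]
ft_force: [-0.4, 0.5, -0.7]
grip_width: 0.0479
t 1.95 pos [ 0.4766 -0.3659  0.037 ] jawyaw -83.1 q6 0.62 tilt 0.41 w 0.0479 F [-0.4  0.5 -0.7]
shift cm [ 0.4  -0.2   0.06] turn about tool x rad -0.010 R [[0.12, -0.993], [-0.993, -0.12]]
[[324.03466604 334.37822634]]
```

```bash
python3 -m inch '[[[0.3,-0.2,0,0,0.55],[0,0,0,0,0.2],[0,0,0,0,0.2],[0,0,0,0,0.2],[0,0,0,0,0.2]]]' 35
python3 - <<'E'
from h import *
togo([.4758,-.364,.033],97.5)
E
```

```text
time: 2.37
position: [0.4779, -0.3643, 0.0379]
tool_rot: [-0.705, -0.04, 0.706, -0.047]
ft_force: [0.8, -0.9, -2.6]
grip_width: 0.0298
t 2.37 pos [ 0.4779 -0.3643  0.0379] jawyaw -83.0 q6 0.62 tilt 0.56 w 0.0298 F [ 0.8 -0.9 -2.6]
shift cm [ 0.49 -0.06  0.21] turn about tool x rad -0.009 R [[0.122, -0.993], [-0.993, -0.122]]
```

```bash
python3 -m inch '[[[-2,0,0,0,0.2],[-4,0,0,0,0.2],[-4,0,0,0,0.2],[-4,0,0,0,0.2],[-4,-1,0,0,0.2],[-4,-1,0,0,0.2],[-3.5,-2,-0.5,0,0.2],[-1,-3.5,-1,0,0.2]]]' 
python3 -m inch '[[[0,-4,-1,0,0.2],[0,-4,-1,0,0.2],[0,-4,-1,0,0.2],[0,-3,-0.5,0,0.2],[0,-2,0,0,0.2],[0,0,0,0,0.2]]]'
python3 - <<'E'
from h import *
togo([.536,-.014,.235],97.5)
im=save('wrist','w3.png',scale=1.5)
import pickle;pickle.dump(camera_info('wrist'),open('pics/w3.pkl','wb'))
E
```

```text
time: 3.03
position: [0.4803, -0.2878, 0.3044]
tool_rot: [-0.7, -0.042, 0.712, -0.04]
ft_force: [1.1, -0.6, -2.1]
grip_width: 0.03
time: 3.53
position: [0.4939, -0.1029, 0.3073]
tool_rot: [-0.701, -0.042, 0.711, -0.04]
ft_force: [0.6, -0.5, -3.3]
grip_width: 0.0295
t 3.53 pos [ 0.4939 -0.1029  0.3073] jawyaw -83.4 q6 1.03 tilt 0.76 w 0.0295 F [ 0.6 -0.5 -3.3]
shift cm [ 7.19 -8.33 -5.31] turn about tool x rad -0.015 R [[0.116, -0.993], [-0.993, -0.116]]
```

View pics/w3.png

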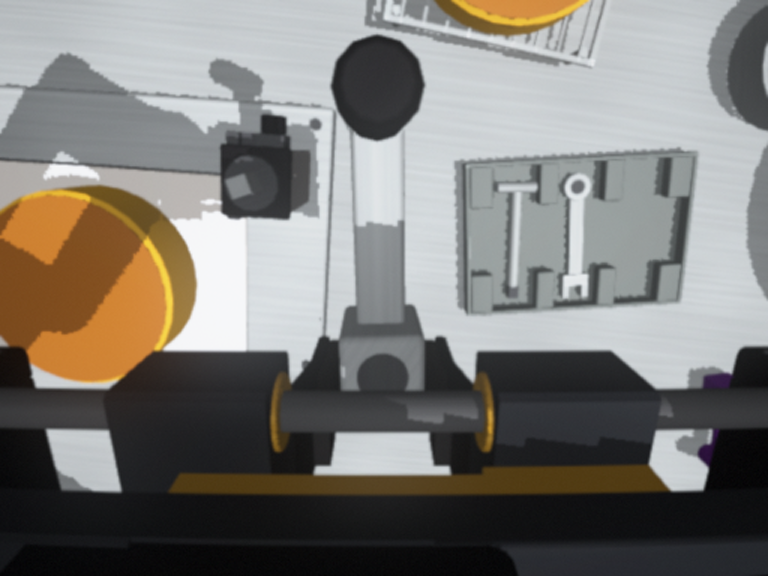

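The crank is held square, with its hub at (381,373) and handle at (378,85). The spindle collar is at about (250,185), with its shaft tip near (238,187). I'll enlarge that.

Run:
```python
import cv2
im=cv2.imread('pics/raw_w3.png')
cv2.imwrite('pics/w3c.png',cv2.resize(im[75:150,135:210],None,fx=8,fy=8,interpolation=cv2.INTER_CUBIC))
```

```text
(no output)
```

View pics/w3c.png

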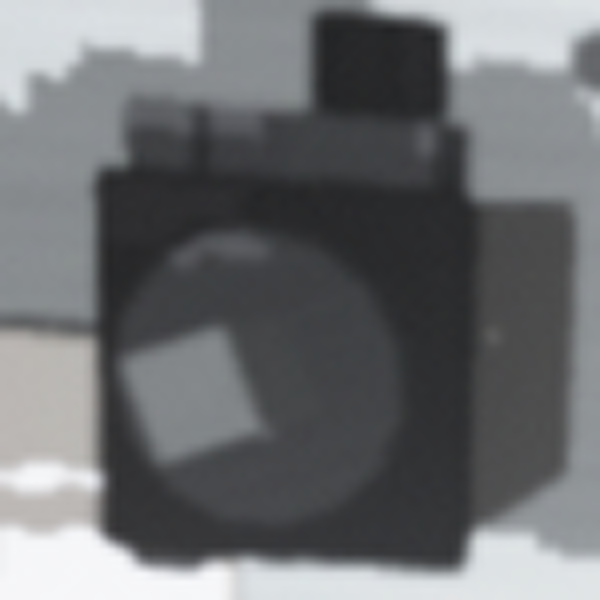

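Run:
```python
from h import *
import pickle
ci=pickle.load(open('pics/w3.pkl','rb'))
f=lambda u,v,z:onz(ci,((u+.5)/8-.5+135,(v+.5)/8-.5+75),z)
print('collar',f(260,378,.15))
c=[(122,355),(222,325),(270,432),(160,468)]
P=np.array([f(u,v,.182) for u,v in c]);print(P.round(4),P.mean(0))
for i in range(4):
    d=P[(i+1)%4]-P[i];print(np.linalg.norm(d),np.degrees(np.arctan2(d[1],d[0]))%90)
g=lambda u,v,z:onz(ci,((u+.5)/1.5-.5,(v+.5)/1.5-.5),z)
# crank held: underside at tcp z-.034
u0=.3073-.034
print('hubtop',g(382,350,u0+.04),'bar',g(377.5,150,u0+.026),g(381,310,u0+.026),'handletop',g(378,82,u0+.0715))
```

```text
collar [ 0.54187742 -0.01345097  0.15      ]
[[ 0.5457 -0.0068  0.182 ]
 [ 0.5502 -0.0177  0.182 ]
 [ 0.5392 -0.0234  0.182 ]
 [ 0.5339 -0.0114  0.182 ]] [ 0.54224214 -0.0148501   0.182     ]
0.01175351311793476 22.049171753606274
0.012376309182677762 27.475658824759762
0.01319268977111192 23.660824125323188
0.012694622437269688 20.85958977805165
hubtop [ 0.5069189  -0.10391968  0.3133    ] bar [ 0.57139312 -0.09497556  0.2993    ] [ 0.51628033 -0.10247013  0.2993    ] handletop [ 0.58602049 -0.09387448  0.3448    ]
```

Run:
```python
from h import *
import pickle
ci=pickle.load(open('pics/w3.pkl','rb'))
g=lambda u,v,z:onz(ci,((u+.5)/1.5-.5,(v+.5)/1.5-.5),z)
im=cv2.imread('pics/raw_w3.png')
cv2.imwrite('pics/hubc.png',cv2.resize(im[195:270,210:300],None,fx=8,fy=8,interpolation=cv2.INTER_CUBIC))
for v in(368,371,374): print(g(381.5,v,.3133))
togo([.542,-.014,.235],113.5)
print(proj(ci,[robot.get_obs()['position']+np.array([0,0,.006])])*1.5)
# dark mark centroid
G=cv2.cvtColor(im,cv2.COLOR_BGR2GRAY)[225:262,228:282]
for r in G[:, ::3]: print(' '.join('%3d'%x for x in r))
```

```text
[ 0.50020686 -0.10452269  0.3133    ]
[ 0.49907406 -0.10465327  0.3133    ]
[ 0.49793617 -0.10478443  0.3133    ]
t 3.58 pos [ 0.4944 -0.1046  0.3073] jawyaw -83.4 q6 1.03 tilt 0.72 w 0.0298 F [-0.5 -0.3 -3.7]
shift cm [ 7.17 -8.44 -5.87] turn about tool x rad -0.295 R [[0.115, -0.993], [-0.993, -0.115]]
[[379.5350019  382.96657245]]
 99 107 105 108 105 107 109 109 109 111 114 113 115 117 117 117 117 113
110 115 113 118 114 115 119 116 119 120 121 120 123 123 122 121 122 116
115 120 119 122 121 122 124 121 124 125 125 123 126 126 127 123 124 117
121 127 126 127 125 127 129 126 129 128 128 128 128 127 129 126 125 120
124 130 131 131 128 131 130 128 131 130 130 130 131 130 129 127 125 122
127 131 133 131 130 132 130 131 132 133 130 131 132 131 129 129 126 122
127 131 134 131 131 134 130 131 131 132 131 132 131 131 128 127 123 123
127 132 133 131 131 134 130 131 132 130 130 131 130 130 128 127 123 124
126 133 133 130 132 132 131 131 131 131 129 131 130 129 128 127 125 124
126 133 132 130 133 131 130 131 128 125 127 130 131 128 127 125 127 124
124 133 132 130 133 130 130 126 112 107 112 
[... 1199 characters left out ...]
  59  60  61  60  60  60  61  61  60  63 119 127 123
119 129 132 117  59  60  61  60  62  60  58  62  62  61  63 122 126 122
116 128 131 119  59  59  60  61  61  61  60  61  60  61  64 124 127 122
115 130 132 122  59  59  59  60  60  61  60  60  60  60  66 125 127 121
113 131 132 125  60  58  59  61  61  60  59  60  61  60  68 127 129 120
112 130 131 127  60  59  60  60  60  60  59  61  61  62  75 127 127 119
110 128 130 126  64  59  59  60  60  60  59  60  59  59  85 125 124 116
100 113 116 113  67  56  56  56  57  56  56  57  57  55  87 112 111 103
 76  85  86  84  59  50  51  51  50  51  51  50  51  51  74  84  83  79
 55  55  57  56  50  48  47  47  46  47  49  48  49  46  55  57  56  55
```

```bash
python3 -m inch '[[[0.5,-1,0,-0.1,0.2],[0.5,-1,-0.5,-0.1,0.2],[0.5,-1,-0.5,-0.095,0.2],[0.5,-2,-1,0,0.2],[0.5,-2,-1,0,0.2],[0,0,0,0,0.2]]]'
python3 - <<'E'
from h import *
togo([.540,-.013,.225],113.5)
E
```

```text
time: 4.08
position: [0.4991, -0.0322, 0.2787]
tool_rot: [-0.686, -0.146, 0.697, -0.148]
ft_force: [-0.3, -0.6, -3.7]
grip_width: 0.0295
t 4.08 pos [ 0.4991 -0.0322  0.2787] jawyaw -66.0 q6 0.87 tilt 0.94 w 0.0295 F [-0.3 -0.6 -3.7]
shift cm [ 5.3  -0.08 -4.6 ] turn about tool x rad 0.009 R [[0.407, -0.913], [-0.913, -0.407]]
```

```bash
python3 -m inch '[[[1,0,-2.3,0,0.2],[1.5,0,-2.3,0,0.2],[1.5,0,0,0,0.2],[0,0,0,0,0.2],[0,0,0,0,0.2]]]'
python3 - <<'E'
from h import *
togo([.540,-.013,.222],113.5)
im=save('wrist','w4.png')
o=save('scene','s4.png',crop=(250,150,350,250),scale=6)
ci=camera_info('wrist');print(proj(ci,[robot.get_obs()['position']+np.array([0,0,.006])]))
G=cv2.cvtColor(im,cv2.COLOR_RGB2GRAY)
r=G[252];print(r[225:285].tolist())
togo([.540,-.013,.222],113.5)
E
```

```text
time: 4.5
position: [0.5432, -0.019, 0.2353]
tool_rot: [-0.686, -0.144, 0.698, -0.149]
ft_force: [-0.7, 0.4, -2.1]
grip_width: 0.0303
t 4.50 pos [ 0.5432 -0.019   0.2353] jawyaw -66.1 q6 0.93 tilt 1.10 w 0.0303 F [-0.7  0.4 -2.1]
shift cm [ 1.33 -0.69  0.02] turn about tool x rad 0.007 R [[0.405, -0.914], [-0.914, -0.405]]
[[253.51055012 255.0271724 ]]
[41, 63, 104, 121, 127, 130, 131, 130, 131, 132, 135, 137, 124, 83, 61, 60, 60, 61, 59, 60, 60, 61, 62, 63, 62, 61, 62, 62, 61, 63, 61, 61, 60, 60, 60, 61, 62, 62, 62, 61, 61, 61, 61, 62, 61, 63, 74, 100, 122, 127, 129, 128, 128, 127, 125, 117, 104, 86, 53, 38]
t 4.60 pos [ 0.5424 -0.0189  0.2357] jawyaw -66.1 q6 0.93 tilt 1.12 w 0.0299 F [-1.1 -0.5 -2.6]
shift cm [ 1.37 -0.65 -0.04] turn about tool x rad 0.006 R [[0.405, -0.914], [-0.914, -0.404]]
```

View pics/s4.png

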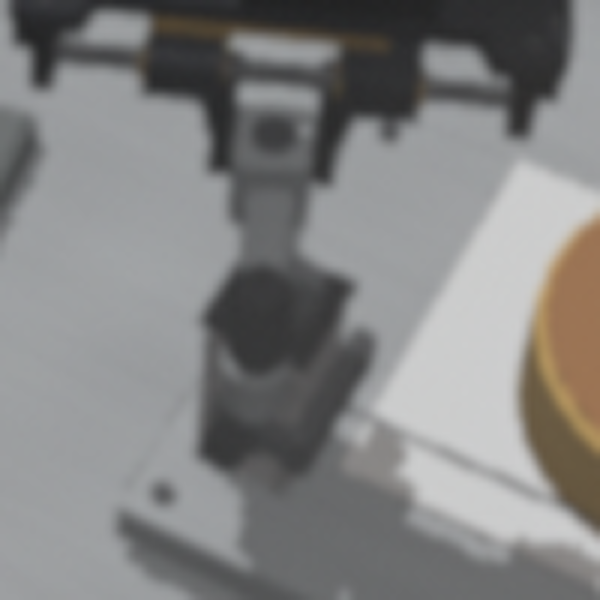

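```bash
python3 -m inch '[[[0,-0.65,0,0,0.2],[0,0,0,0,0.2],[0,0,0,0,0.2]]]'
python3 - <<'E'
from h import *
togo([.540,-.013,.222],113.5)
E
```

```text
time: 4.85
position: [0.5396, -0.0142, 0.2378]
tool_rot: [-0.686, -0.142, 0.698, -0.148]
ft_force: [0.7, 0.0, -2.8]
grip_width: 0.0294
t 4.85 pos [ 0.5396 -0.0142  0.2378] jawyaw -66.3 q6 0.94 tilt 1.03 w 0.0294 F [ 0.7  0.  -2.8]
shift cm [ 1.58 -0.1  -0.11] turn about tool x rad 0.004 R [[0.402, -0.915], [-0.915, -0.402]]
```

```bash
python3 -m inch '[[[0.8,-0.1,-0.1,0,0.2],[0.7,0,0,0,0.2],[0.4,0,0,0,0.2],[0.3,0,0,0,0.2],[0.3,0,0,0,0.2],[0,0,0,0,0.2]]]'
python3 - <<'E'
from h import *
togo([.540,-.013,.184],113.5)
E
```

```text
time: 5.35
position: [0.5398, -0.0124, 0.2121]
tool_rot: [-0.687, -0.142, 0.697, -0.148]
ft_force: [0.9, 0.7, -1.5]
grip_width: 0.03
t 5.35 pos [ 0.5398 -0.0124  0.2121] jawyaw -66.3 q6 0.94 tilt 0.88 w 0.0300 F [ 0.9  0.7 -1.5]
shift cm [ 2.81  0.04 -0.03] turn about tool x rad 0.004 R [[0.402, -0.915], [-0.916, -0.402]]
```

Slight decrease in the downward load and no jam, so I continue.

```bash
python3 -m inch '[[[0.3,0,0,0,0.2],[0.3,0,0,0,0.2],[0.3,0,0,0,0.2],[0,0,0,0,0.2]]]';python3 -m inch '[[[0.3,0,0,0,0.2],[0.3,0,0,0,0.2],[0,0,0,0,0.2]]]'
python3 - <<'E'
from h import *
togo([.540,-.013,.184],113.5)
E
```

```text
time: 5.68
position: [0.5398, -0.0118, 0.2021]
tool_rot: [-0.688, -0.143, 0.696, -0.148]
ft_force: [0.5, -0.1, -3.3]
grip_width: 0.0301
time: 5.93
position: [0.5398, -0.0117, 0.1954]
tool_rot: [-0.688, -0.143, 0.696, -0.148]
ft_force: [0.3, 0.9, -3.3]
grip_width: 0.0296
t 5.93 pos [ 0.5398 -0.0117  0.1954] jawyaw -66.3 q6 0.94 tilt 0.82 w 0.0296 F [ 0.3  0.9 -3.3]
shift cm [1.14 0.12 0.02] turn about tool x rad 0.004 R [[0.402, -0.916], [-0.916, -0.402]]
```

```bash
python3 -m inch '[[[0.4,0,0,0,0.2],[0.4,0,0,0,0.2],[0.3,0,0,0,0.2],[0.2,0,0,0,0.2],[0,0,0,0,0.2]]]'
python3 - <<'E'
from h import *
togo([.540,-.013,.184],113.5)
E
```

```text
time: 6.35
position: [0.5398, -0.0115, 0.1844]
tool_rot: [-0.688, -0.143, 0.696, -0.148]
ft_force: [0.0, 0.7, -4.4]
grip_width: 0.0298
t 6.35 pos [ 0.5398 -0.0115  0.1844] jawyaw -66.3 q6 0.94 tilt 0.77 w 0.0298 F [ 0.   0.7 -4.4]
shift cm [0.04 0.14 0.04] turn about tool x rad 0.004 R [[0.403, -0.915], [-0.915, -0.402]]
```

```bash
python3 -m inch '[[[0.2,0,0,0,0.2],[0.2,0,0,0,0.2],[0.2,0,0,0,0.2]]]'
python3 - <<'E'
from h import *
togo([.540,-.013,.184],113.5)
E
```

```text
time: 6.6
position: [0.5398, -0.0116, 0.1837]
tool_rot: [-0.688, -0.143, 0.695, -0.149]
ft_force: [-4.9, 2.5, 14.0]
grip_width: 0.0298
t 6.60 pos [ 0.5398 -0.0116  0.1837] jawyaw -66.2 q6 0.94 tilt 0.75 w 0.0298 F [-4.9  2.5 14. ]
shift cm [-0.03  0.14  0.04] turn about tool x rad 0.005 R [[0.403, -0.915], [-0.915, -0.403]]
```

```bash
python3 -m inch '[[[0,0,0,0,0.6],[0,0,0,0,0.6],[0,0,0,0,0.6],[-2,0,0,0,0.6],[-3,0,0,0,0.6],[-3,0,0,0.11,0.6],[0,-2,0,0.11,0.6],[0,-2,0,0.11,0.6]]]'
python3 -m inch '[[[0,-3,0,0.09,0.6],[0,-3,0,0,0.6],[0,-3,0,0,0.6],[0,-2,0,0,0.6],[0,0,0,0,0.6],[0,0,0,0,0.6]]]'
python3 - <<'E'
from h import *
togo([.58,.13,.24],90)
E
```

```text
time: 7.27
position: [0.5351, 0.0227, 0.2658]
tool_rot: [-0.706, -0.018, 0.707, -0.03]
ft_force: [-0.9, -0.0, -0.7]
grip_width: 0.0519
time: 7.77
position: [0.5388, 0.1373, 0.2642]
tool_rot: [0.71, -0.018, -0.704, -0.004]
ft_force: [0.4, -0.6, -0.7]
grip_width: 0.0524
t 7.77 pos [0.5388 0.1373 0.2642] jawyaw -91.8 q6 1.67 tilt 1.23 w 0.0524 F [ 0.4 -0.6 -0.7]
shift cm [ 2.47  0.55 -4.12] turn about tool x rad -0.032 R [[-0.032, -0.999], [-0.999, 0.032]]
```

```bash
python3 -m inch '[[[1,0,-2,-0.03,0.6],[1,0,-1.5,0,0.6],[0,0,0,0,0.6],[0,0,0,0,0.6]]]'
python3 - <<'E'
from h import *
import pickle
save('wrist','wa.png');pickle.dump(camera_info('wrist'),open('pics/wa.pkl','wb'))
E
python3 -m inch '[[[0,0,3,0,0.6],[0,0,4,0,0.6],[0,0,4,0,0.6],[0,0,4,0,0.6],[0,0,3,0,0.6],[0,0,0,0,0.6],[0,0,0,0,0.6]]]'
python3 - <<'E'
from h import *
import pickle
save('wrist','wb.png');pickle.dump(camera_info('wrist'),open('pics/wb.pkl','wb'))
a=cv2.imread('pics/raw_wa.png');b=cv2.imread('pics/raw_wb.png')
cv2.imwrite('pics/wab.png',np.vstack([cv2.resize(a[:240],None,fx=1.25,fy=1.25,interpolation=3),cv2.resize(b[:240],None,fx=1.25,fy=1.25,interpolation=3)]))
togo([.58,.13,.24],90)
E
```

```text
time: 8.1
position: [0.5751, 0.1329, 0.2435]
tool_rot: [0.71, -0.008, -0.704, 0.007]
ft_force: [-0.3, -0.0, 0.7]
grip_width: 0.0522
time: 8.73
position: [0.3834, 0.1284, 0.2414]
tool_rot: [0.71, -0.012, -0.704, 0.006]
ft_force: [0.9, -0.2, 0.4]
grip_width: 0.0521
t 8.78 pos [0.3829 0.1285 0.2412] jawyaw -90.5 q6 1.66 tilt 1.46 w 0.0520 F [-0.9  0.1 -0.9]
shift cm [  0.26  -0.33 -19.71] turn about tool x rad -0.009 R [[-0.009, -1.0], [-1.0, 0.009]]
```

View pics/wab.png

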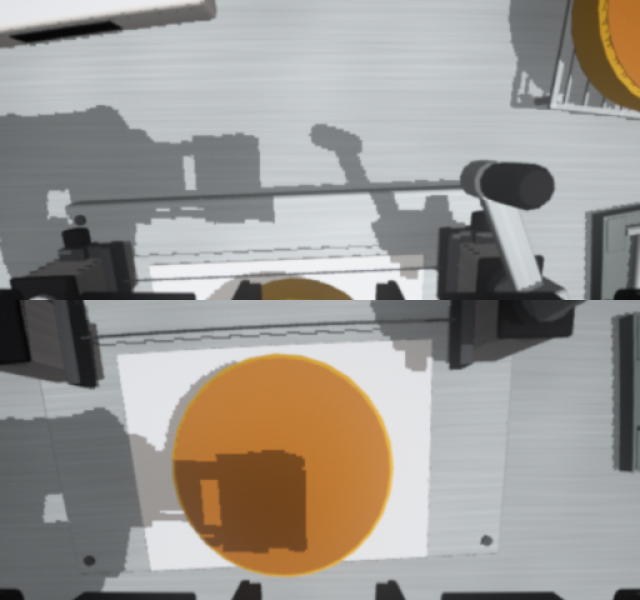

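View A shows the wire from (133,281) to (440,267) and the board edge from (150,267) to (390,255). View B shows the wire from (90,338) to (450,320) and the board edge from (118,354) to (430,340). I triangulate both, using the board edge (z = 40 mm) as the reference.

```bash
cat > wire.py <<'E'
from h import *
import pickle,sys
def line(fn,p,q,kind,w=4):
    """robust subpixel line: column-wise dark centroid ('dark') or dark->bright step going down ('step')"""
    G=cv2.cvtColor(cv2.imread(fn),cv2.COLOR_BGR2GRAY).astype(float);X=[];Y=[]
    for x in range(int(p[0]),int(q[0])):
        y0=p[1]+(q[1]-p[1])*(x-p[0])/(q[0]-p[0]);ys=np.arange(int(round(y0))-w,int(round(y0))+w+1)
        if ys[0]<1: continue
        c=G[ys,x]
        if kind=='dark':
            d=np.clip(np.median(c)-8-c,0,None)
        else: d=np.clip(np.diff(G[ys[0]-1:ys[-1]+1,x]),0,None);ys=ys-.5; d=np.where(d>15,d,0)
        if d.sum()>12: X.append(x);Y.append((d*ys).sum()/d.sum())
    X,Y=np.array(X),np.array(Y);m=np.ones(len(X),bool)
    for _ in range(6):
        f=np.polyfit(X[m],Y[m],1);r=Y-np.polyval(f,X);m=abs(r)<max(.5,2*np.std(r[m]))
    return [(x,np.polyval(f,x)) for x in np.linspace(X[m].min(),X[m].max(),7)],m.sum(),r[m].std(),f
def plane(ci,pts):
    ds=np.array([ray(ci,p)[1] for p in pts]);n=np.linalg.svd(ds)[2][2];return n,n@ray(ci,pts[0])[0]
def meet(ca,la,cb,lb,y=.15):
    n,a=plane(ca,la);m,b=plane(cb,lb)
    A=np.array([n,m,[0,1,0]]);P=np.linalg.solve(A,[a,b,y]);d=np.cross(n,m);return P,d/d[1]
E
python3 - <<'E'
from wire import *
ca,cb=[pickle.load(open(f'pics/w{k}.pkl','rb')) for k in'ab']
A,B='pics/raw_wa.png','pics/raw_wb.png'
for n,pa,pb,k in(('wire',((115,224),(340,214)),((80,30.5),(350,17)),'dark'),('edge',((122,213.5),(312,204)),((96,43),(290,35)),'step')):
    la=line(A,*pa,k);lb=line(B,*pb,k)
    print(n,la[1:],lb[1:]); print(meet(ca,la[0],cb,lb[0]))
G=cv2.cvtColor(cv2.imread(A),6)
print(G[196:230,150],G[196:230,300]); G=cv2.cvtColor(cv2.imread(B),6);print(G[10:50,120],G[10:50,280])
E
```

```text
wire (np.int64(180), np.float64(0.10024396681155559), array([-4.24181200e-02,  2.28648045e+02])) (np.int64(247), np.float64(0.39763401371852103), array([-0.04933866, 32.21375593]))
(array([0.53434574, 0.15      , 0.08466062]), array([-0.03575839,  1.        , -0.00141175]))
edge (np.int64(184), np.float64(0.20011883847745382), array([-4.24538941e-02,  2.17415382e+02])) (np.int64(176), np.float64(0.23005486206416428), array([-0.05270257, 47.81649509]))
(array([0.53146481, 0.15      , 0.03703626]), array([-3.54081577e-02,  1.00000000e+00,  2.55790218e-04]))
[196 200 201 201 201 198 183 176 193 200 201 203 199 178 161 202 235 240
 240 240 240 240 240 240 236 205 151 173 223 238 240 240 240 239] [188 209 216 216 216 215 208 191 196 227 238 241 241 241 240 240 240 238
 228 181 150 199 235 240 240 240 240 240 240 237 230 220 207 191]
[172 172 171 170 172 172 170 170 172 170 169 167 166 163 147 112  81  95
 136 163 162 132 122 154 169 169 168 171 173 173 176 190 211 223 226 225
 226 226 226 226] [182 178 177 176 175 172 152 116  96 125 161 176 169 135 131 168 180 179
 179 180 180 179 183 198 218 225 226 225 226 225 226 226 226 226 225 226
 226 226 226 226]
```

Run:
```python
from wire import *
ca,cb=[pickle.load(open(f'pics/w{k}.pkl','rb')) for k in'ab']
A,B='pics/raw_wa.png','pics/raw_wb.png'
r={}
for n,pa,pb,k,w in(('wire',((120,223.6),(340,214.2)),((90,27.7),(340,15.2)),'dark',3),('edge',((122,212.2),(312,204.2)),((110,42),(290,33)),'step',3)):
    la=line(A,*pa,k,w);lb=line(B,*pb,k,w)
    print(n,la[1:],lb[1:]); r[n]=meet(ca,la[0],cb,lb[0])[0];print(r[n])
print(r['wire']-r['edge'])
togo([.40,-.0,.265],113.5)
```

```text
wire (np.int64(197), np.float64(0.10243858756467432), array([-4.26935147e-02,  2.28714720e+02])) (np.int64(190), np.float64(0.24215583349811082), array([-0.05238305, 32.19004824]))
[0.53451927 0.15       0.08513099]
edge (np.int64(186), np.float64(0.1990558155565962), array([-4.24498970e-02,  2.17414652e+02])) (np.int64(164), np.float64(0.22665033764913492), array([-0.05168445, 47.58958692]))
[0.53146167 0.15       0.03702749]
[0.0030576 0.        0.0481035]
t 8.78 pos [0.3829 0.1285 0.2412] jawyaw -90.5 q6 1.66 tilt 1.46 w 0.0520 F [-0.9  0.1 -0.9]
shift cm [-2.06 12.88 -1.84] turn about tool x rad -0.419 R [[-0.009, -1.0], [-1.0, 0.009]]
```

```bash
python3 -m inch '[[[-1,3,-2,-0.11,0.6],[-1,2.5,-3,-0.11,0.6],[-0.5,2,-3.5,-0.11,0.6],[0,2,-4,-0.09,0.6],[0,2,-4,0,0.6],[0,1.5,-3.5,0,0.6],[0,0,0,0,0.6],[0,0,0,0,0.6]]]'
python3 - <<'E'
from h import *
togo([.5398,-.0116,.184],113.6)
E
```

```text
time: 9.45
position: [0.6058, 0.0532, 0.2711]
tool_rot: [0.695, 0.139, -0.687, 0.16]
ft_force: [-0.4, 0.5, 0.2]
grip_width: 0.052
t 9.45 pos [0.6058 0.0532 0.2711] jawyaw -65.6 q6 1.07 tilt 1.83 w 0.0520 F [-0.4  0.5  0.2]
shift cm [8.76 2.9  8.73] turn about tool x rad 0.014 R [[0.413, -0.911], [-0.91, -0.413]]
```

```bash
python3 -m inch '[[[1,1,2.9,0.014,0.6],[1,1,2.9,0,0.6],[1,0.9,2.9,0,0.6],[0,0,0,0,0.6],[0,0,0,0,0.6]]]'
python3 - <<'E'
from h import *
togo([.5398,-.0116,.184],113.6)
E
```

```text
time: 9.87
position: [0.5379, -0.0117, 0.2397]
tool_rot: [0.697, 0.134, -0.687, 0.155]
ft_force: [0.7, -0.8, 0.1]
grip_width: 0.0522
t 9.87 pos [ 0.5379 -0.0117  0.2397] jawyaw -66.4 q6 0.95 tilt 1.92 w 0.0522 F [ 0.7 -0.8  0.1]
shift cm [ 5.57 -0.11 -0.13] turn about tool x rad -0.000 R [[0.4, -0.916], [-0.916, -0.401]]
```

```bash
python3 -m inch '[[[2,0,-0.1,0,0.6],[2,-0.1,0,0,0.6],[1.2,0,0,0,0.6],[0,0,0,0,0.6],[0,0,0,0,0.2],[0,0,0,0,0.2],[0,0,0,0,0.2],[0,0,0,0,0.2]]]' 30
python3 - <<'E'
from h import *
togo([.5398,-.0116,.184],113.6)
E
python3 -m inch '[[[0,0,0,-0.12,0.2],[0,0,0,-0.12,0.2],[0,0,0,-0.12,0.2],[0,0,0,-0.12,0.2]]]'
python3 - <<'E'
from h import *
togo([.5398,-.0116,.184],113.6)
print(robot.get_obs()['moment'])
E
```

```text
time: 10.53
position: [0.5447, -0.0105, 0.1922]
tool_rot: [0.702, 0.133, -0.682, 0.157]
ft_force: [-0.6, 1.9, 0.7]
grip_width: 0.0331
t 10.53 pos [ 0.5447 -0.0105  0.1922] jawyaw -66.4 q6 0.96 tilt 2.54 w 0.0331 F [-0.6  1.9  0.7]
shift cm [ 0.81 -0.13  0.51] turn about tool x rad 0.001 R [[0.401, -0.916], [-0.915, -0.402]]
time: 10.87
position: [0.5438, -0.0075, 0.1925]
tool_rot: [0.642, 0.298, -0.628, 0.323]
ft_force: [-0.1, -1.1, -3.3]
grip_width: 0.0298
t 10.87 pos [ 0.5438 -0.0075  0.1925] jawyaw -37.9 q6 0.46 tilt 2.33 w 0.0298 F [-0.1 -1.1 -3.3]
shift cm [ 0.85 -0.1   0.57] turn about tool x rad 0.497 R [[0.788, -0.615], [-0.614, -0.789]]
[ 0.21205113 -0.10638904 -0.06012278]
```

```bash
python3 -m inch '[[[0,0,0,0,0.6],[0,0,0,0,0.6],[0,0,0,0,0.6]]]'
python3 - <<'E'
from h import *
togo([.542,-.012,.184],142)
E
```

```text
time: 11.12
position: [0.5446, -0.0074, 0.1939]
tool_rot: [0.643, 0.296, -0.628, 0.323]
ft_force: [0.2, 0.6, 0.6]
grip_width: 0.0429
t 11.12 pos [ 0.5446 -0.0074  0.1939] jawyaw -38.1 q6 0.47 tilt 2.47 w 0.0429 F [0.2 0.6 0.6]
shift cm [0.99 0.04 0.53] turn about tool x rad -0.001 R [[0.786, -0.617], [-0.616, -0.787]]
```

```bash
python3 -m inch '[[[0,0,0.5,0,0.6],[0.5,0,0,0,0.6],[0.5,0,0,0,0.6],[0,0,0,0,0.6]]]'
python3 - <<'E'
from h import *
togo([.542,-.012,.184],142)
E
```

```text
time: 11.45
position: [0.5428, -0.0124, 0.1847]
tool_rot: [0.645, 0.294, -0.627, 0.322]
ft_force: [-0.1, 0.3, 0.0]
grip_width: 0.052
t 11.45 pos [ 0.5428 -0.0124  0.1847] jawyaw -38.4 q6 0.46 tilt 2.69 w 0.0520 F [-0.1  0.3  0. ]
shift cm [ 0.07 -0.09  0.02] turn about tool x rad -0.006 R [[0.783, -0.621], [-0.62, -0.784]]
```

```bash
python3 -m inch '[[[0,0,0,0,0.2],[0,0,0,0,0.2],[0,0,0,0,0.2],[0,0,0,0,0.2],[0,0,0,-0.12,0.2],[0,0,0,-0.12,0.2],[0,0,0,-0.12,0.2],[0,0,0,-0.12,0.2]]]' 30
python3 - <<'E'
from h import *
togo([.542,-.012,.184],113.6)
E
python3 -m inch '[[[0,0,0,-0.12,0.2],[0,0,0,-0.12,0.2],[0,0,0,-0.12,0.2],[0,0,0,-0.12,0.2],[0,0,0,-0.12,0.2],[0,0,0,-0.12,0.2],[0,0,0,-0.12,0.2],[0,0,0,-0.12,0.2]]]'
python3 - <<'E'
from h import *
togo([.542,-.012,.184],113.6)
E
```

```text
time: 12.12
position: [0.5416, -0.0111, 0.1837]
tool_rot: [0.547, 0.44, -0.536, 0.468]
ft_force: [0.2, -0.1, -1.5]
grip_width: 0.0303
t 12.12 pos [ 0.5416 -0.0111  0.1837] jawyaw -10.0 q6 -0.04 tilt 2.44 w 0.0303 F [ 0.2 -0.1 -1.5]
shift cm [-0.03  0.05  0.08] turn about tool x rad 0.984 R [[0.984, -0.174], [-0.174, -0.985]]
time: 12.78
position: [0.5427, -0.0103, 0.1838]
tool_rot: [0.257, 0.643, -0.259, 0.674]
ft_force: [0.2, 0.1, -0.7]
grip_width: 0.0297
t 12.78 pos [ 0.5427 -0.0103  0.1838] jawyaw 47.3 q6 -1.04 tilt 2.48 w 0.0297 F [ 0.2  0.1 -0.7]
shift cm [-0.02 -0.17  0.06] turn about tool x rad -1.158 R [[0.678, 0.734], [0.735, -0.678]]
```

```bash
python3 -m inch '[[[0,-0.1,0,-0.12,0.2],[0,0,0,-0.12,0.2],[0,0,0,-0.12,0.2],[0,0,0,-0.12,0.2],[0,0,0,-0.12,0.2],[0,0,0,-0.12,0.2],[0,0,0,-0.12,0.2],[0,0,0,-0.12,0.2]]]'
python3 -m inch '[[[0,0,0,-0.12,0.2],[0,0,0,-0.12,0.2],[0,0,0,-0.12,0.2],[0,0,0,-0.12,0.2],[0,0,0,-0.12,0.2],[0,0,0,-0.12,0.2],[0,0,0,0,0.2]]]'
python3 - <<'E'
from h import *
togo([.542,-.012,.184],113.6)
E
```

```text
time: 13.45
position: [0.5424, -0.0088, 0.1838]
tool_rot: [-0.095, 0.688, 0.084, 0.715]
ft_force: [-0.3, -0.5, 0.5]
grip_width: 0.0297
time: 14.03
position: [0.5413, -0.0082, 0.1839]
tool_rot: [-0.35, 0.61, 0.332, 0.629]
ft_force: [0.7, -1.0, -0.8]
grip_width: 0.0298
t 14.03 pos [ 0.5413 -0.0082  0.1839] jawyaw 147.7 q6 -2.80 tilt 2.09 w 0.0298 F [ 0.7 -1.  -0.8]
shift cm [-0.01 -0.26 -0.29] turn about tool x rad 0.595 R [[-0.844, 0.534], [0.535, 0.845]]
```

```bash
python3 -m inch '[[[0,0,0,0,0.6],[0,0,0,0,0.6],[0,0,0,0,0.6],[-2,0,0,0,0.6],[-2,0,0,0,0.6],[0,0,0,0.12,0.6],[0,0,0,0.12,0.6],[0,0,0,0.12,0.6]]]'
for i in 1; do python3 -m inch '[[[0,0,0,0.12,0.6],[0,0,0,0.12,0.6],[0,0,0,0.12,0.6],[0,0,0,0.12,0.6],[0,0,0,0.12,0.6],[0,0,0,0.12,0.6],[0,0,0,0.12,0.6],[0,0,0,0.12,0.6]]]'; done
python3 -m inch '[[[0,0,0,0.12,0.6],[0,0,0,0.12,0.6],[0,0,0,0.12,0.6],[0,0,0,0.12,0.6],[0,0,0,0.12,0.6],[0,0,0,0.12,0.6],[0,0,0,0.12,0.6],[0,0,0,0.12,0.6]]]'
python3 -m inch '[[[0,0,0,0.12,0.6],[0,0,0,0.12,0.6],[0,0,0,0.12,0.6],[0,0,0,0.12,0.6],[0,0,0,0.12,0.6],[0,0,0,0,0.6]]]'
python3 - <<'E'
from h import *
togo([.542,-.012,.184],147.7)
E
```

```text
time: 14.7
position: [0.5401, -0.0076, 0.2256]
tool_rot: [-0.223, 0.662, 0.209, 0.684]
ft_force: [-0.5, -0.6, 0.3]
grip_width: 0.0522
time: 15.37
position: [0.5401, -0.0071, 0.2267]
tool_rot: [0.133, 0.68, -0.134, 0.708]
ft_force: [0.1, 1.1, 0.5]
grip_width: 0.0524
time: 16.03
position: [0.5397, -0.0066, 0.2269]
tool_rot: [0.456, 0.533, -0.444, 0.558]
ft_force: [-1.3, 0.4, 0.9]
grip_width: 0.0524
time: 16.53
position: [0.5394, -0.0062, 0.2271]
tool_rot: [0.606, 0.369, -0.587, 0.389]
ft_force: [0.9, 0.6, -0.5]
grip_width: 0.0525
t 16.53 pos [ 0.5394 -0.0062  0.2271] jawyaw -25.1 q6 0.22 tilt 2.29 w 0.0525 F [ 0.9  0.6 -0.5]
shift cm [4.32 0.31 0.45] turn about tool x rad 0.125 R [[0.905, -0.424], [-0.424, -0.906]]
```

```bash
python3 -m inch '[[[0,0.3,0.45,0.12,0.6],[2,0,0,0,0.6],[2.2,0,0,0,0.6],[0,0,0,0,0.6]]]'
python3 - <<'E'
from h import *
togo([.542,-.011,.184],147.7)
E
```

```text
time: 16.87
position: [0.5435, -0.0122, 0.1861]
tool_rot: [0.63, 0.333, -0.606, 0.354]
ft_force: [-1.2, 0.8, -0.7]
grip_width: 0.0515
t 16.87 pos [ 0.5435 -0.0122  0.1861] jawyaw -31.9 q6 0.33 tilt 2.61 w 0.0515 F [-1.2  0.8 -0.7]
shift cm [ 0.2  -0.2  -0.02] turn about tool x rad 0.008 R [[0.849, -0.527], [-0.527, -0.85]]
```

```bash
python3 -m inch '[[[0.1,0,0,0,0.2],[0,0,0,0,0.2],[0,0,0,0,0.2],[0,0,0,0,0.2],[0,0,0,-0.12,0.2],[0,0,0,-0.12,0.2],[0,0,0,-0.12,0.2],[0,0,0,-0.12,0.2]]]' 30
python3 -m inch '[[[0,0,0,-0.12,0.2],[0,0,0,-0.12,0.2],[0,0,0,-0.12,0.2],[0,0,0,-0.12,0.2],[0,0,0,-0.12,0.2],[0,0,0,-0.12,0.2],[0,0,0,-0.12,0.2],[0,0,0,-0.12,0.2]]]'
python3 -m inch '[[[0,0,0,-0.12,0.2],[0,0,0,-0.12,0.2],[0,0,0,-0.12,0.2],[0,0,0,-0.12,0.2],[0,0,0,-0.12,0.2],[0,0,0,-0.12,0.2],[0,0,0,-0.12,0.2],[0,0,0,-0.12,0.2]]]'
python3 -m inch '[[[0,0,0,-0.12,0.2],[0,0,0,-0.12,0.2],[0,0,0,-0.12,0.2],[0,0,0,-0.12,0.2],[0,0,0,-0.12,0.2],[0,0,0,0,0.2]]]'
python3 - <<'E'
from h import *
togo([.542,-.011,.184],147.7)
E
```

```text
time: 17.53
position: [0.5417, -0.01, 0.1863]
tool_rot: [0.522, 0.474, -0.505, 0.498]
ft_force: [1.2, -0.3, -4.5]
grip_width: 0.0299
time: 18.2
position: [0.5414, -0.0092, 0.1863]
tool_rot: [0.22, 0.658, -0.215, 0.687]
ft_force: [1.3, -1.3, -4.6]
grip_width: 0.03
time: 18.87
position: [0.5406, -0.0092, 0.1865]
tool_rot: [-0.135, 0.68, 0.128, 0.709]
ft_force: [1.1, -1.6, -3.2]
grip_width: 0.0297
time: 19.37
position: [0.5403, -0.0096, 0.1869]
tool_rot: [-0.347, 0.608, 0.332, 0.632]
ft_force: [1.1, 0.5, -3.9]
grip_width: 0.0298
t 19.37 pos [ 0.5403 -0.0096  0.1869] jawyaw 147.4 q6 -2.81 tilt 2.33 w 0.0298 F [ 1.1  0.5 -3.9]
shift cm [ 0.29 -0.21 -0.03] turn about tool x rad -0.005 R [[-0.842, 0.538], [0.539, 0.843]]
```

```bash
python3 -m inch '[[[0,0,0,0,0.6],[0,0,0,0,0.6],[0,0,0,0,0.6],[-2.5,0,0,0,0.6],[-3,0,0,0.12,0.6],[-2.5,0,0,0.12,0.6],[0,0,0,0.12,0.6],[0,0,0,0.12,0.6]]]'
python3 -m inch '[[[0,3,0,0.12,0.6],[0,3,-1,0.12,0.6],[0,3,-1,0.12,0.6],[0,3,-1,0.12,0.6],[0,2,-1,0,0.6],[-0.0,0,0,0,0.6],[0,0,0,0,0.6]]]'
python3 - <<'E'
from h import *
togo([.495,.13,.245],90)
E
```

```text
time: 20.03
position: [0.5378, -0.0093, 0.2734]
tool_rot: [-0.178, 0.671, 0.167, 0.701]
ft_force: [-0.6, -0.2, -0.6]
grip_width: 0.0522
time: 20.62
position: [0.4638, 0.1189, 0.2744]
tool_rot: [0.001, 0.686, -0.005, 0.728]
ft_force: [1.2, -1.0, 0.1]
grip_width: 0.0521
t 20.62 pos [0.4638 0.1189 0.2744] jawyaw 89.5 q6 -1.54 tilt 3.45 w 0.0521 F [ 1.2 -1.   0.1]
shift cm [3.11 1.16 2.93] turn about tool x rad -0.008 R [[0.008, 0.998], [1.0, -0.008]]
```

```bash
python3 -m inch '[[[1.5,1,2.9,0,0.6],[1.5,0,0,0,0.6],[0,0,0,0,0.6],[0,0,0,0,0.6]]]'
python3 - <<'E'
from h import *
import pickle
save('wrist','wc.png');ci=camera_info('wrist');pickle.dump(ci,open('pics/wc.pkl','wb'))
print(proj(ci,[[.533,.06,.072],[.533,.27,.072],[.531,.06,.037],[.531,.27,.037]]))
togo([.675,.13,.245],90)
E
python3 -m inch '[[[0,0,3,0,0.6],[0,0,4,0,0.6],[0,0,4,0,0.6],[0,0,4,0,0.6],[0,0,2,0,0.6],[0,0,0,0,0.6],[0,0,0,0,0.6]]]'
python3 - <<'E'
from h import *
import pickle
save('wrist','wd.png');ci=camera_info('wrist');pickle.dump(ci,open('pics/wd.pkl','wb'))
print(proj(ci,[[.533,.06,.072],[.533,.27,.072],[.531,.06,.037],[.531,.27,.037]]))
togo([.675,.13,.245],90)
a=cv2.imread('pics/raw_wc.png');b=cv2.imread('pics/raw_wd.png')
cv2.imwrite('pics/wcd.png',np.vstack([cv2.resize(a[:240],None,fx=1.25,fy=1.25,interpolation=3),cv2.resize(b[:240],None,fx=1.25,fy=1.25,interpolation=3)]))
E
```

```text
time: 20.95
position: [0.4984, 0.127, 0.2479]
tool_rot: [0.001, 0.683, -0.006, 0.73]
ft_force: [-0.3, 0.3, -0.1]
grip_width: 0.0521
[[197.17975394 198.65738011]
 [384.35278102 197.23268158]
 [202.2794013  186.99614607]
 [373.49077923 185.68739193]]
t 21.00 pos [0.4976 0.1268 0.2477] jawyaw 89.4 q6 -1.52 tilt 3.77 w 0.0522 F [ 0.   0.5 -0. ]
shift cm [ 1.42  0.5  17.68] turn about tool x rad -0.010 R [[0.01, 0.998], [1.0, -0.01]]
time: 21.58
position: [0.67, 0.1194, 0.2617]
tool_rot: [0.003, 0.685, -0.009, 0.729]
ft_force: [0.1, 0.4, -0.3]
grip_width: 0.0523
[[194.69404191  31.52784765]
 [406.78002755  28.73724388]
 [200.72108239  34.67217128]
 [392.44278323  32.0099827 ]]
t 21.63 pos [0.6697 0.1193 0.2618] jawyaw 89.0 q6 -1.53 tilt 3.66 w 0.0522 F [ 0.7  0.7 -0.3]
shift cm [1.7  1.09 0.4 ] turn about tool x rad -0.017 R [[0.017, 0.998], [1.0, -0.017]]
```

View pics/wcd.png

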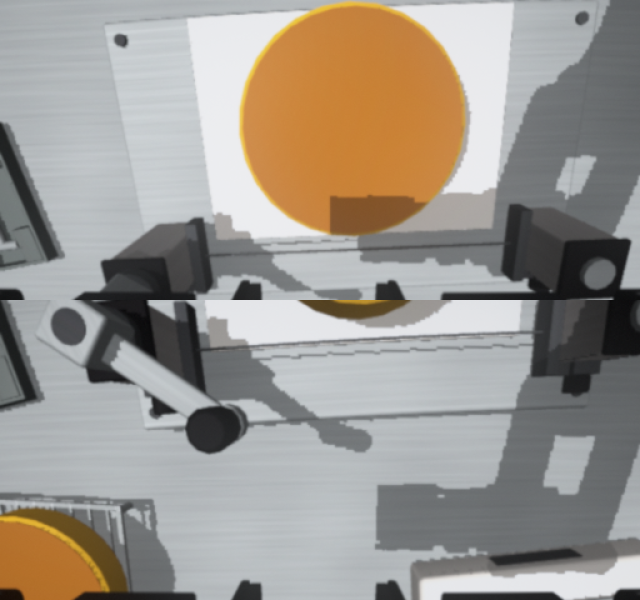

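View C shows the wire from (210,255) to (505,243), and view D shows it from (205,349) to (530,332). The crank is seated with its handle at (215,428), so its yaw is about 57°, as counted. Now I extract the lines.

Run:
```python
from wire import *
C=cv2.cvtColor(cv2.imread('pics/raw_wc.png'),6);D=cv2.cvtColor(cv2.imread('pics/raw_wd.png'),6)
for x in(175,200,220,250,300,340,380): print(x,'C',C[182:212,x].tolist())
for x in(170,200,240,280,320,360,400,420): print(x,'D',D[18:50,x].tolist())
```

```text
175 C [164, 164, 164, 164, 163, 163, 163, 163, 160, 144, 121, 117, 117, 117, 116, 118, 117, 117, 115, 112, 102, 82, 80, 97, 110, 115, 116, 116, 116, 116]
200 C [237, 236, 236, 233, 220, 198, 190, 186, 167, 135, 123, 124, 123, 122, 123, 123, 122, 121, 120, 109, 98, 100, 108, 117, 120, 122, 122, 122, 121, 121]
220 C [237, 237, 236, 237, 236, 237, 235, 225, 198, 193, 191, 177, 168, 189, 195, 194, 194, 191, 177, 146, 128, 155, 183, 189, 192, 195, 197, 195, 190, 184]
250 C [172, 198, 226, 234, 236, 234, 226, 203, 195, 194, 189, 173, 167, 188, 195, 195, 193, 173, 135, 134, 167, 189, 196, 198, 197, 197, 196, 195, 197, 197]
300 C [95, 97, 103, 111, 118, 119, 119, 120, 120, 121, 120, 121, 122, 122, 119, 106, 85, 82, 103, 118, 122, 122, 122, 122, 121, 122, 122, 126, 155, 184]
340 C [166, 165, 152, 126, 119, 119, 118, 117, 117, 119, 119, 117, 116, 108, 88, 80, 95, 113, 118, 119, 119, 120, 118, 122, 135, 151, 157, 170, 186, 190]
380 C [154, 128, 120, 120, 117, 115, 117, 118, 118, 117, 116, 114, 100, 78, 89, 110, 117, 119, 119, 119, 120, 120, 119, 120, 120, 119, 119, 118, 120, 129]
170 D [151, 15
[... 618 characters left out ...]
0, 169, 191, 197, 197, 196, 197]
320 D [155, 161, 186, 215, 227, 228, 228, 228, 229, 224, 194, 135, 129, 180, 156, 153, 182, 193, 192, 191, 188, 172, 140, 152, 184, 194, 196, 196, 195, 194, 194, 192]
360 D [228, 228, 228, 228, 228, 228, 228, 227, 210, 148, 119, 147, 164, 158, 179, 186, 186, 185, 177, 151, 136, 162, 182, 186, 185, 186, 183, 185, 184, 182, 181, 181]
400 D [227, 226, 226, 227, 227, 226, 216, 174, 124, 145, 179, 168, 178, 183, 182, 181, 173, 145, 132, 160, 178, 181, 183, 182, 179, 180, 182, 182, 179, 177, 177, 179]
420 D [181, 182, 181, 179, 177, 172, 150, 114, 109, 150, 176, 181, 181, 178, 178, 178, 165, 130, 139, 171, 180, 180, 179, 177, 178, 179, 180, 179, 177, 177, 178, 177]
```

Run:
```python
from wire import *
cc,cd=[pickle.load(open(f'pics/w{k}.pkl','rb')) for k in'cd']
def L(p,dy=0):
    x,y=np.array(p,float).T;f=np.polyfit(x,y,1);print('res',np.round(y-np.polyval(f,x),2));return [(t,np.polyval(f,t)+dy) for t in np.linspace(x.min(),x.max(),6)]
wc=L([(175,203.5),(220,201.9),(250,200.5),(300,198.5),(340,196.9),(380,195.2)])
wd=[(170,39),(200,36.9),(240,33.95),(280,31.95),(320,29.5),(360,27.95),(400,26.2),(420,25.5)]
ec=L([(175,191.2),(220,189.4),(250,188.5),(340,184.4),(380,182.5)])
w=meet(cc,wc,cd,L(wd));print(w)
for d in(1.4,1.8,2.2):
    e=meet(cc,ec,cd,L(wd,d));print(e[0],'rel',(w[0]-e[0])[[0,2]])
# with edge x offset known from A/B (edge lies 3.0 mm on -x side, z=.040): single-view C estimate
n,a=plane(cc,ec);m,b=plane(cc,wc)
```

```text
res [-0.09  0.14 -0.04 -0.    0.03 -0.04]
res [-0.17 -0.06  0.32  0.05 -0.15]
res [ 0.74  0.24 -0.57 -0.42 -0.73 -0.14  0.25  0.63]
(array([0.53479252, 0.15      , 0.07159731]), array([-0.03605139,  1.        ,  0.00120069]))
res [ 0.74  0.24 -0.57 -0.42 -0.73 -0.14  0.25  0.63]
[0.53141074 0.15       0.03829842] rel [0.00338178 0.03329889]
res [ 0.74  0.24 -0.57 -0.42 -0.73 -0.14  0.25  0.63]
[0.53169504 0.15       0.03746312] rel [0.00309748 0.03413419]
res [ 0.74  0.24 -0.57 -0.42 -0.73 -0.14  0.25  0.63]
[0.5319808  0.15       0.03662351] rel [0.00281172 0.0349738 ]
```

```bash
python3 -m inch '[[[-0.5,0,-3,0.12,0.6],[-0.5,0,-3,0.12,0.6],[0,0,-2,0.12,0.6],[0,0,-2,0.12,0.6],[0,0,0,0.12,0.6],[0,0,0,0.12,0.6],[0,0,0,0.12,0.6],[0,0,0,0.12,0.6]]]'
python3 -m inch '[[[0,0,0,0.12,0.6],[0,0,0,0.12,0.6],[0,0,0,0.12,0.6],[0,0,0,0.12,0.6],[0,0,0,0.12,0.6],[0,0,0,0.12,0.6],[0,0,0,0.12,0.6],[0,0,0,0.12,0.6]]]'
python3 - <<'E'
from h import *
togo([.542,-.012,.25],147.4)
E
```

```text
time: 22.3
position: [0.5485, 0.136, 0.2663]
tool_rot: [0.349, 0.601, -0.339, 0.634]
ft_force: [-0.1, -0.0, 0.5]
grip_width: 0.0524
time: 22.97
position: [0.5279, 0.1358, 0.2693]
tool_rot: [0.607, 0.367, -0.589, 0.387]
ft_force: [-0.2, -0.7, 0.4]
grip_width: 0.0523
t 22.97 pos [0.5279 0.1358 0.2693] jawyaw -25.5 q6 0.50 tilt 2.14 w 0.0523 F [-0.2 -0.7  0.4]
shift cm [ 2.15  7.56 12.74] turn about tool x rad 0.124 R [[0.902, -0.43], [-0.43, -0.903]]
```

```bash
python3 -m inch '[[[0,0,0,0.12,0.6],[0,1.2,3.3,0,0.6],[0,1.5,3.3,0,0.6],[0,1.5,3.3,0,0.6],[0.5,1.5,3.2,0,0.6],[0.5,0.3,0,0,0.6],[0,0,0,0,0.6]]]'
python3 - <<'E'
from h import *
togo([.542,-.012,.185],147.4)
E
```

```text
time: 23.55
position: [0.4915, -0.008, 0.2625]
tool_rot: [0.628, 0.331, -0.613, 0.347]
ft_force: [-0.3, 0.3, -0.2]
grip_width: 0.0518
t 23.55 pos [ 0.4915 -0.008   0.2625] jawyaw -32.7 q6 0.33 tilt 1.84 w 0.0518 F [-0.3  0.3 -0.2]
shift cm [ 7.9   4.22 -2.33] turn about tool x rad -0.001 R [[0.841, -0.54], [-0.54, -0.842]]
```

```bash
python3 -m inch '[[[1,2.1,-1.1,0,0.6],[1,2.1,-1.1,0,0.6],[1,0,0,0,0.6],[0,0,0,0,0.6],[0,0,0,0,0.6]]]'
python3 - <<'E'
from h import *
togo([.542,-.012,.185],147.4)
E
```

```text
time: 23.97
position: [0.5338, -0.0079, 0.2346]
tool_rot: [0.627, 0.333, -0.613, 0.346]
ft_force: [0.8, 0.8, 0.5]
grip_width: 0.0522
t 23.97 pos [ 0.5338 -0.0079  0.2346] jawyaw -32.6 q6 0.35 tilt 1.57 w 0.0522 F [0.8 0.8 0.5]
shift cm [ 4.98  0.78 -0.06] turn about tool x rad -0.000 R [[0.842, -0.539], [-0.539, -0.842]]
```

```bash
python3 -m inch '[[[1.5,0.8,0,0,0.6],[1.5,0,0,0,0.6],[1.5,0,0,0,0.6],[0.3,0,0,0,0.6],[0,0,0,0,0.6]]]'
python3 - <<'E'
from h import *
togo([.542,-.012,.185],147.4)
E
```

```text
time: 24.38
position: [0.537, -0.0076, 0.1886]
tool_rot: [0.626, 0.335, -0.613, 0.348]
ft_force: [0.2, 0.4, 0.4]
grip_width: 0.0522
t 24.38 pos [ 0.537  -0.0076  0.1886] jawyaw -32.3 q6 0.34 tilt 1.48 w 0.0522 F [0.2 0.4 0.4]
shift cm [0.38 0.65 0.11] turn about tool x rad 0.005 R [[0.845, -0.534], [-0.534, -0.845]]
```

```bash
python3 -m inch '[[[0.3,0.65,0.1,0,0.6],[0,0,0,0,0.6],[0,0,0,0,0.6],[0,0,0,0,0.2],[0,0,0,0,0.2],[0,0,0,0,0.2],[0,0,0,0,0.2]]]' 30
python3 - <<'E'
from h import *
togo([.542,-.012,.185],147.4)
E
```

```text
time: 24.97
position: [0.5425, -0.0114, 0.1899]
tool_rot: [0.627, 0.334, -0.611, 0.349]
ft_force: [-2.5, 0.9, 2.2]
grip_width: 0.0334
t 24.97 pos [ 0.5425 -0.0114  0.1899] jawyaw -32.2 q6 0.34 tilt 1.71 w 0.0334 F [-2.5  0.9  2.2]
shift cm [ 0.49 -0.02  0.08] turn about tool x rad 0.007 R [[0.846, -0.533], [-0.533, -0.846]]
```

```bash
python3 -m inch '[[[0,0,0,0,0.5],[0,0,0,0,0.5],[0.5,0,0,0,0.5],[0.1,0,0,0,0.5],[0,0,0,0,0.2],[0,0,0,0,0.2],[0,0,0,0,0.2],[0,0,0,0,0.2]]]' 35
python3 - <<'E'
from h import *
togo([.542,-.012,.185],147.4)
E
```

```text
time: 25.63
position: [0.5414, -0.011, 0.1829]
tool_rot: [0.626, 0.335, -0.612, 0.348]
ft_force: [0.7, -0.3, 1.6]
grip_width: 0.0295
t 25.63 pos [ 0.5414 -0.011   0.1829] jawyaw -32.2 q6 0.34 tilt 1.52 w 0.0295 F [ 0.7 -0.3  1.6]
shift cm [-0.2   0.11  0.05] turn about tool x rad 0.006 R [[0.846, -0.533], [-0.533, -0.846]]
```

```bash
python3 -m inch '[[[0,0,0,-0.12,0.2],[0,0,0,-0.12,0.2],[0,0,0,-0.12,0.2],[0,0,0,-0.12,0.2],[0,0,0,-0.12,0.2],[0,0,0,-0.12,0.2],[0,0,0,-0.12,0.2],[0,0,0,-0.12,0.2]]]'
python3 -m inch '[[[0,0,0,-0.12,0.2],[0,0,0,-0.12,0.2],[0,0,0,-0.12,0.2],[0,0,0,-0.12,0.2],[0,0,0,-0.12,0.2],[0,0,0,-0.12,0.2],[0,0,0,-0.12,0.2],[0,0,0,-0.12,0.2]]]'
python3 -m inch '[[[0,0,0,-0.12,0.2],[0,0,0,0,0.2]]]'
python3 - <<'E'
from h import *
togo([.542,-.011,.184],99.4)
E
```

```text
time: 26.3
position: [0.5422, -0.0105, 0.183]
tool_rot: [0.385, 0.587, -0.376, 0.605]
ft_force: [-0.8, -0.1, -0.5]
grip_width: 0.0296
time: 26.97
position: [0.5423, -0.0095, 0.1831]
tool_rot: [0.049, 0.696, -0.047, 0.715]
ft_force: [-0.4, 0.9, 0.5]
grip_width: 0.0293
time: 27.13
position: [0.5422, -0.0095, 0.1832]
tool_rot: [0.003, 0.697, -0.003, 0.717]
ft_force: [-0.1, 0.1, 0.1]
grip_width: 0.0299
t 27.13 pos [ 0.5422 -0.0095  0.1832] jawyaw 89.5 q6 -1.79 tilt 1.58 w 0.0299 F [-0.1  0.1  0.1]
shift cm [-0.09 -0.15 -0.02] turn about tool x rad -0.173 R [[0.009, 1.0], [1.0, -0.009]]
```

```bash
python3 -m inch '[[[0,0,0,-0.12,0.2],[0,0,0,-0.05,0.2],[0,0,0,0,0.2]]]'
python3 - <<'E'
from h import *
togo([.542,-.011,.184],99.4)
E
python3 -m inch '[[[0,0,0,0,0.6],[0,0,0,0,0.6],[0,0,0,0,0.6],[-2.5,0,0,0,0.6],[-3,0,0,0,0.6],[-2.5,2,0,0.12,0.6],[0,3,0,0.12,0.6],[0,3,0,0.12,0.6]]]'
python3 -m inch '[[[0,3,1,0.12,0.6],[0,3,2,0.12,0.6],[0,0,0,0.12,0.6],[0,0,0,0.12,0.6],[0,0,0,0.12,0.6],[0,0,0,0.12,0.6],[0,0,0,0.12,0.6],[0,0,0,0.12,0.6]]]'
python3 -m inch '[[[0,0,0,0.12,0.6],[0,0,0,0.12,0.6],[0,0,0,0.12,0.6],[0,0,0,0.12,0.6],[0,0,0,0.12,0.6],[0,0,0,0.12,0.6],[0,0,0,0.12,0.6],[0,0,0,0.12,0.6]]]'
python3 - <<'E'
from h import *
togo([.575,.13,.243],90)
E
```

```text
time: 27.38
position: [0.5421, -0.0093, 0.1832]
tool_rot: [-0.056, 0.695, 0.056, 0.714]
ft_force: [-0.3, 0.3, -0.3]
grip_width: 0.0297
t 27.38 pos [ 0.5421 -0.0093  0.1832] jawyaw 99.1 q6 -1.96 tilt 1.56 w 0.0297 F [-0.3  0.3 -0.3]
shift cm [-0.08 -0.16 -0.03] turn about tool x rad -0.005 R [[-0.158, 0.987], [0.987, 0.158]]
time: 28.05
position: [0.5411, 0.0665, 0.2658]
tool_rot: [0.083, 0.692, -0.081, 0.712]
ft_force: [-0.3, 0.7, -1.1]
grip_width: 0.0517
time: 28.72
position: [0.5902, 0.1247, 0.2693]
tool_rot: [0.415, 0.567, -0.4, 0.588]
ft_force: [0.7, 0.1, -0.3]
grip_width: 0.0522
time: 29.38
position: [0.5906, 0.1247, 0.2686]
tool_rot: [0.647, 0.306, -0.622, 0.317]
ft_force: [-0.2, -1.2, -0.3]
grip_width: 0.0524
t 29.38 pos [0.5906 0.1247 0.2686] jawyaw -37.8 q6 0.68 tilt 2.19 w 0.0524 F [-0.2 -1.2 -0.3]
shift cm [ 2.5  -1.64  0.6 ] turn about tool x rad 0.912 R [[0.79, -0.612], [-0.612, -0.791]]
```

```bash
python3 -m inch '[[[1.2,-1,0,0.114,0.6],[1.2,0,0,0.114,0.6],[0,0,1,0.114,0.6],[0,0,0,0.114,0.6],[0,0,0,0.114,0.6],[0,0,0,0.114,0.6],[0,0,0,0.114,0.6],[0,0,0,0.114,0.6]]]'
python3 -m inch '[[[0,0,0,0,0.6],[0,0,0,0,0.6]]]'
python3 - <<'E'
from h import *
import pickle
togo([.575,.13,.243],90)
save('wrist','we.png');ci=camera_info('wrist');pickle.dump(ci,open('pics/we.pkl','wb'))
print(proj(ci,[[.533,.06,.067],[.533,.27,.067],[.531,.06,.037],[.531,.27,.037]]))
E
python3 -m inch '[[[0,0,3,0,0.6],[0,0,4,0,0.6],[0,0,4,0,0.6],[0,0,4,0,0.6],[0,0,3,0,0.6],[0,0,0,0,0.6],[0,0,0,0,0.6]]]'
python3 - <<'E'
from h import *
import pickle
togo([.385,.13,.243],90)
save('wrist','wf.png');ci=camera_info('wrist');pickle.dump(ci,open('pics/wf.pkl','wb'))
print(proj(ci,[[.533,.06,.067],[.533,.27,.067],[.531,.06,.037],[.531,.27,.037]]))
C=cv2.cvtColor(cv2.imread('pics/raw_we.png'),6);D=cv2.cvtColor(cv2.imread('pics/raw_wf.png'),6)
for x in(150,190,230,260,300,320): print(x,'E',C[190:232,x].tolist())
for x in(120,160,200,240,280,320): print(x,'F',D[8:60,x].tolist())
E
```

```text
time: 30.05
position: [0.5759, 0.1243, 0.2425]
tool_rot: [0.721, -0.021, -0.692, -0.022]
ft_force: [-0.6, -0.3, 0.1]
grip_width: 0.052
time: 30.22
position: [0.576, 0.1243, 0.2425]
tool_rot: [0.721, -0.021, -0.692, -0.022]
ft_force: [0.4, 0.3, -0.3]
grip_width: 0.052
t 30.22 pos [0.576  0.1243 0.2425] jawyaw -93.5 q6 1.66 tilt 2.35 w 0.0520 F [ 0.4  0.3 -0.3]
shift cm [-0.06 -0.57  0.13] turn about tool x rad -0.061 R [[-0.061, -0.997], [-0.998, 0.062]]
[[313.25235913 217.11156027]
 [129.24718757 227.66479903]
 [308.76953485 210.99320707]
 [139.04605122 220.83285826]]
time: 30.85
position: [0.3906, 0.1343, 0.2326]
tool_rot: [0.723, -0.017, -0.691, -0.018]
ft_force: [0.6, 0.1, 1.1]
grip_width: 0.0525
t 30.85 pos [0.3906 0.1343 0.2326] jawyaw -92.8 q6 1.68 tilt 2.61 w 0.0525 F [0.6 0.1 1.1]
shift cm [-1.06  0.45  0.49] turn about tool x rad -0.049 R [[-0.049, -0.998], [-0.999, 0.049]]
[[323.23525198  37.03263913]
 [108.02806673  49.86508101]
 [317.13160977  46.36093313]
 [121.14233555  57.82610785]]
150 E [197, 196, 195, 197, 196, 195, 195, 196, 197, 196, 197, 197, 196, 194, 195, 194, 
[... 2111 characters left out ...]
185, 184, 182, 181, 182, 180, 181, 183, 184, 183, 182, 173, 140, 104, 109, 117, 117, 125, 139, 165, 178, 180, 173, 171, 210, 226, 227, 227, 228, 227, 226, 215, 183, 166]
280 F [179, 180, 180, 182, 182, 183, 184, 184, 182, 180, 181, 183, 183, 183, 185, 185, 180, 179, 179, 179, 180, 181, 184, 183, 182, 175, 152, 109, 109, 148, 170, 155, 135, 157, 177, 181, 180, 182, 209, 225, 227, 227, 227, 228, 227, 227, 227, 228, 228, 228, 228, 227]
320 F [106, 107, 108, 109, 109, 107, 106, 108, 109, 109, 109, 110, 108, 108, 106, 107, 105, 107, 108, 109, 109, 108, 105, 94, 86, 87, 104, 110, 108, 110, 110, 110, 112, 117, 138, 166, 176, 177, 178, 186, 207, 223, 226, 227, 226, 227, 227, 226, 226, 227, 227, 227]
```

Run:
```python
from wire import *
ce,cf=[pickle.load(open(f'pics/w{k}.pkl','rb')) for k in'ef']
def und(ci,p): return p
def L(p):
    x,y=np.array(p,float).T;f=np.polyfit(x,y,1);print('res',np.round(y-np.polyval(f,x),2));return [(t,np.polyval(f,t)) for t in np.linspace(x.min(),x.max(),6)]
we=L([(150,228),(190,224.45),(230,220.9),(260,218.2),(300,214.45),(320,212.5)])
ee=L([(150,222.75),(190,219.1),(230,215.5),(260,212.6),(300,208.9),(320,207)])
wf=L([(120,51.5),(160,47),(200,43),(240,39.3),(280,35.5)])
ef=L([(160,57.2),(200,53.65),(240,49.75),(280,45.8)])
w=meet(ce,we,cf,wf);e=meet(ce,ee,cf,ef);print(w,e,(w[0]-e[0])*1000)
# same hand method for A,B
ca,cb=[pickle.load(open(f'pics/w{k}.pkl','rb')) for k in'ab']
wb=L([(120,26.3),(280,17.95)]);wa=[(t,228.68-.0425*t) for t in(120,180,240,300,340)]
ea=line('pics/raw_wa.png',(122,212.2),(312,204.2),'step',3)[0];eb=line('pics/raw_wb.png',(110,42),(290,33),'step',3)[0]
w=meet(ca,wa,cb,wb);e=meet(ca,ea,cb,eb);print((w[0]-e[0])*1000)
togo([.542,-.011,.255],99.1)
```

```text
res [-0.09 -0.    0.09  0.12  0.01 -0.12]
res [-0.06  0.    0.11 -0.01 -0.   -0.05]
res [ 0.3  -0.23 -0.26  0.01  0.18]
res [-0.12  0.14  0.05 -0.09]
(array([0.53447173, 0.15      , 0.06693275]), array([-3.46000187e-02,  1.00000000e+00,  8.86025706e-06])) (array([0.53140721, 0.15      , 0.03668905]), array([-0.03504429,  1.        ,  0.00245991])) [ 3.06451883  0.         30.24370016]
res [0. 0.]
[ 2.77507258  0.         47.41679904]
t 30.90 pos [0.39   0.1342 0.2324] jawyaw -92.8 q6 1.68 tilt 2.48 w 0.0520 F [-1.   0.8  0.4]
shift cm [ -1.6   13.75 -15.98] turn about tool x rad -0.208 R [[-0.05, -0.998], [-0.999, 0.05]]
```

```bash
python3 -m inch '[[[-2.5,1,-1,-0.1,0.6],[-1,2,-2.5,-0.1,0.6],[0,2.5,-3,0,0.6],[0,2.5,-3,0,0.6],[0,2.5,-3,0,0.6],[0,1,-1,0,0.6],[0,0,0,0,0.6]]]'
python3 - <<'E'
from h import *
togo([.542,-.011,.184],99.1)
E
```

```text
time: 31.48
position: [0.5516, 0.0312, 0.2772]
tool_rot: [0.724, 0.057, -0.685, 0.062]
ft_force: [-0.2, 0.1, 0.2]
grip_width: 0.0521
t 31.48 pos [0.5516 0.0312 0.2772] jawyaw -80.3 q6 1.25 tilt 3.16 w 0.0521 F [-0.2  0.1  0.2]
shift cm [9.27 3.89 2.16] turn about tool x rad 0.010 R [[0.168, -0.984], [-0.986, -0.168]]
```

```bash
python3 -m inch '[[[1,2,1.1,0,0.6],[1.5,1.9,1,0,0.6],[1.5,0,0,0,0.6],[0,0,0,0,0.6],[0,0,0,0,0.6]]]'
python3 - <<'E'
from h import *
togo([.542,-.011,.184],99.1)
E
```

```text
time: 31.9
position: [0.5442, -0.0132, 0.2357]
tool_rot: [0.725, 0.058, -0.683, 0.063]
ft_force: [-0.4, -0.2, -0.2]
grip_width: 0.0523
t 31.90 pos [ 0.5442 -0.0132  0.2357] jawyaw -80.2 q6 1.16 tilt 3.44 w 0.0523 F [-0.4 -0.2 -0.2]
shift cm [ 5.15 -0.32  0.49] turn about tool x rad 0.011 R [[0.169, -0.984], [-0.985, -0.17]]
```

```bash
python3 -m inch '[[[1.7,-0.3,0.5,0.01,0.6],[1.7,0,0,0,0.6],[1.5,0,0,0,0.6],[0,0,0,0,0.6],[0,0,0,0,0.6]]]'
python3 - <<'E'
from h import *
togo([.542,-.011,.183],99.1)
E
```

```text
time: 32.32
position: [0.5446, -0.0082, 0.1897]
tool_rot: [0.728, 0.055, -0.681, 0.061]
ft_force: [0.3, -0.1, 0.2]
grip_width: 0.0523
t 32.32 pos [ 0.5446 -0.0082  0.1897] jawyaw -80.5 q6 1.17 tilt 3.88 w 0.0523 F [ 0.3 -0.1  0.2]
shift cm [0.65 0.22 0.34] turn about tool x rad 0.006 R [[0.164, -0.984], [-0.986, -0.165]]
```

```bash
python3 -m inch '[[[0.4,0.2,0.3,0.006,0.5],[0.2,0,0,0,0.5],[0,0,0,0,0.5],[0,0,0,0,0.2],[0,0,0,0,0.2],[0,0,0,0,0.2],[0,0,0,0,0.2]]]' 35
python3 - <<'E'
from h import *
togo([.542,-.011,.243],99.1)
E
```

```text
time: 32.9
position: [0.5447, -0.0099, 0.1881]
tool_rot: [0.731, 0.053, -0.678, 0.06]
ft_force: [0.3, 0.6, -1.9]
grip_width: 0.0295
t 32.90 pos [ 0.5447 -0.0099  0.1881] jawyaw -80.8 q6 1.17 tilt 4.35 w 0.0295 F [ 0.3  0.6 -1.9]
shift cm [-5.5   0.15 -0.13] turn about tool x rad 0.001 R [[0.159, -0.984], [-0.987, -0.16]]
```

```bash
python3 -m inch '[[[-0.5,0,-0.04,0,0.2],[-1,0,-0.075,0,0.2],[-1,0,-0.075,0,0.2]]]'
python3 - <<'E'
from h import *
togo([.5447,-.0099,.26],99.1)
E
```

```text
time: 33.15
position: [0.5434, -0.0093, 0.2116]
tool_rot: [0.729, 0.054, -0.679, 0.059]
ft_force: [1.0, -0.3, -3.0]
grip_width: 0.0298
t 33.15 pos [ 0.5434 -0.0093  0.2116] jawyaw -80.9 q6 1.17 tilt 4.07 w 0.0298 F [ 1.  -0.3 -3. ]
shift cm [-4.81  0.14 -0.45] turn about tool x rad 0.001 R [[0.159, -0.985], [-0.987, -0.159]]
```

```bash
python3 -m inch '[[[-1.2,0,-0.1,0,0.2],[-1.5,0,-0.1,0,0.2],[-2,0,-0.1,0,0.2],[-3,0,-0.2,0,0.2],[-2,0,0,0,0.2],[0,0,0,0,0.2]]]'
python3 - <<'E'
from h import *
togo([.478,-.364,.30],99.1)
E
```

```text
time: 33.65
position: [0.5386, -0.0083, 0.3159]
tool_rot: [0.727, 0.054, -0.682, 0.06]
ft_force: [0.3, -0.5, -3.0]
grip_width: 0.0298
t 33.65 pos [ 0.5386 -0.0083  0.3159] jawyaw -80.8 q6 1.18 tilt 3.70 w 0.0298 F [ 0.3 -0.5 -3. ]
shift cm [ 1.29 34.12 11.76] turn about tool x rad 0.001 R [[0.159, -0.985], [-0.987, -0.16]]
```

```bash
python3 -m inch '[[[0,2,0.8,0,0.2],[0,3.8,1.3,0,0.2],[0,3.9,1.3,0,0.2],[0,3.9,1.3,0,0.2],[0,3.9,1.3,0,0.2],[0,3.9,1.3,0,0.2],[0,3.9,1.3,0,0.2],[0,3.9,1.3,0,0.2]]]'
python3 -m inch '[[[0,3,1,-0.12,0.2],[0,2,0,-0.12,0.2],[0,0,0,-0.12,0.2],[0,0,0,-0.12,0.2],[0,0,0,-0.12,0.2],[0,0,0,-0.12,0.2],[0,0,0,-0.12,0.2],[0,0,0,-0.12,0.2]]]'
python3 -m inch '[[[0,0,0,-0.12,0.2],[0,0,0,-0.12,0.2],[0,0,0,-0.12,0.2],[0,0,0,-0.12,0.2],[0,0,0,-0.12,0.2],[0,0,0,-0.12,0.2],[0,0,0,-0.12,0.2],[0,0,0,-0.12,0.2]]]'
python3 - <<'E'
from h import *
togo([.478,-.364,.20],98)
print(Ro.from_quat(robot.get_obs()['tool_rot']).as_matrix().round(3))
E
```

```text
time: 34.32
position: [0.4837, -0.3101, 0.3085]
tool_rot: [0.725, 0.063, -0.683, 0.061]
ft_force: [0.9, 0.4, -2.4]
grip_width: 0.0299
time: 34.98
position: [0.4745, -0.372, 0.2948]
tool_rot: [0.607, 0.387, -0.574, 0.39]
ft_force: [-0.1, -0.6, -2.9]
grip_width: 0.03
time: 35.65
position: [0.4667, -0.365, 0.2819]
tool_rot: [0.349, 0.625, -0.315, 0.623]
ft_force: [-0.3, -0.6, -2.2]
grip_width: 0.0297
t 35.65 pos [ 0.4667 -0.365   0.2819] jawyaw 34.0 q6 -1.48 tilt 2.71 w 0.0297 F [-0.3 -0.6 -2.2]
shift cm [8.21 0.66 0.76] turn about tool x rad -1.118 R [[0.829, 0.559], [0.558, -0.829]]
[[ 0.02   0.829  0.559]
 [ 0.043  0.558 -0.829]
 [-0.999  0.04  -0.025]]
```

```bash
python3 -m inch '[[[0,0,0,-0.12,0.2],[0,0,0,-0.12,0.2],[0,0,0,-0.12,0.2],[0,0,0,-0.12,0.2],[0,0,0,-0.12,0.2],[0,0,0,-0.12,0.2],[0,0,0,-0.12,0.2],[0,0,0,-0.12,0.2]]]'
python3 -m inch '[[[0,0,0,-0.12,0.2],[0,0,0,-0.06,0.2],[0,0,0,0,0.2]]]'
python3 - <<'E'
from h import *
togo([.4755,-.365,.11],99)
print(Ro.from_quat(robot.get_obs()['tool_rot']).as_matrix().round(3))
E
```

```text
time: 36.32
position: [0.4585, -0.3581, 0.2698]
tool_rot: [0.014, 0.707, 0.03, 0.706]
ft_force: [0.0, 0.3, -2.5]
grip_width: 0.0295
time: 36.57
position: [0.4556, -0.3558, 0.2656]
tool_rot: [-0.051, 0.704, 0.101, 0.701]
ft_force: [-1.3, 0.4, -2.4]
grip_width: 0.0295
t 36.57 pos [ 0.4556 -0.3558  0.2656] jawyaw 102.3 q6 -2.67 tilt 4.04 w 0.0295 F [-1.3  0.4 -2.4]
shift cm [15.43 -2.41  1.68] turn about tool x rad 0.058 R [[-0.213, 0.977], [0.975, 0.213]]
[[-0.011 -0.213  0.977]
 [ 0.07   0.975  0.213]
 [-0.998  0.07   0.004]]
```

```bash
python3 -m inch '[[[2.5,-1,0.8,0.058,0.2],[3,-1.4,0.9,0,0.2],[3,0,0,0,0.2],[3,0,0,0,0.2],[2.5,0,0,0,0.2],[0,0,0,0,0.2],[0,0,0,0,0.2]]]'
python3 - <<'E'
from h import *
togo([.4755,-.365,.065],99)
save('wrist','w9.png',crop=(100,20,420,260),scale=2)
print(proj(camera_info('wrist'),[[.4786,-.3662,.018],[.5229,-.3584,.018],[.5672,-.3506,.018]]))
E
```

```text
time: 37.15
position: [0.4739, -0.3666, 0.1167]
tool_rot: [-0.025, 0.708, 0.075, 0.701]
ft_force: [0.7, -0.5, -1.7]
grip_width: 0.0296
t 37.15 pos [ 0.4739 -0.3666  0.1167] jawyaw 98.1 q6 -2.60 tilt 4.11 w 0.0296 F [ 0.7 -0.5 -1.7]
shift cm [ 5.17 -0.23  0.21] turn about tool x rad -0.015 R [[-0.141, 0.99], [0.987, 0.142]]
[[246.19291427 205.10428341]
 [248.21960883 252.88846818]
 [250.07510005 296.24834667]]
```

View pics/w9.png

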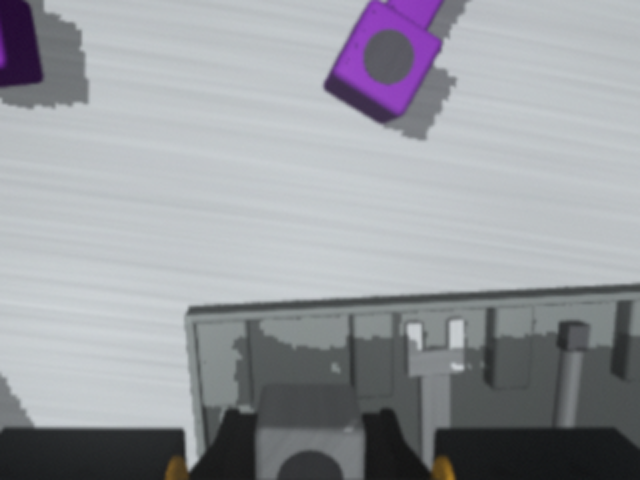

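The view shows the held hub at (310,430) over the empty pocket between ribs at 247 and 350, with the spanner and key undisturbed at (435,370) and (570,370). I lower it.

```bash
python3 -m inch '[[[1.7,-0.1,0.1,-0.015,0.2],[1.7,-0.1,0.1,0,0.2],[1.5,0,0,0,0.2],[0,0,0,0,0.2],[0,0,0,0,0.2]]]'
python3 - <<'E'
from h import *
togo([.4755,-.365,.044],99)
E
```

```text
time: 37.62
position: [0.4797, -0.3701, 0.0756]
tool_rot: [-0.034, 0.705, 0.075, 0.704]
ft_force: [-0.4, -0.4, -3.2]
grip_width: 0.0296
t 37.62 pos [ 0.4797 -0.3701  0.0756] jawyaw 98.9 q6 -2.61 tilt 3.32 w 0.0296 F [-0.4 -0.4 -3.2]
shift cm [ 3.19  0.39 -0.35] turn about tool x rad -0.002 R [[-0.155, 0.988], [0.986, 0.155]]
```

```bash
python3 -m inch '[[[0.5,0.4,-0.4,0,0.2],[0.7,0,0,0,0.2],[0,0,0,0,0.2],[0,0,0,0,0.2]]]'
python3 - <<'E'
from h import *
togo([.4755,-.365,.044],99)
E
```

```text
time: 37.95
position: [0.4769, -0.3686, 0.0687]
tool_rot: [-0.037, 0.703, 0.072, 0.707]
ft_force: [0.1, -0.3, -3.5]
grip_width: 0.0296
t 37.95 pos [ 0.4769 -0.3686  0.0687] jawyaw 98.9 q6 -2.62 tilt 2.88 w 0.0296 F [ 0.1 -0.3 -3.5]
shift cm [ 2.48  0.25 -0.1 ] turn about tool x rad -0.002 R [[-0.154, 0.988], [0.987, 0.154]]
```

```bash
python3 -m inch '[[[0.4,0.35,-0.1,0,0.2],[0.5,0,0,0,0.2],[0.5,0,0,0,0.2],[0,0,0,0,0.2]]]'
python3 - <<'E'
from h import *
togo([.4755,-.365,.044],99)
E
```

```text
time: 38.28
position: [0.4757, -0.3648, 0.055]
tool_rot: [-0.038, 0.702, 0.072, 0.707]
ft_force: [-0.0, 0.9, -2.8]
grip_width: 0.0293
t 38.28 pos [ 0.4757 -0.3648  0.055 ] jawyaw 98.9 q6 -2.61 tilt 2.78 w 0.0293 F [-0.   0.9 -2.8]
shift cm [ 1.09 -0.07 -0.04] turn about tool x rad -0.002 R [[-0.154, 0.988], [0.987, 0.154]]
```

```bash
python3 -m inch '[[[0.4,0,0,0,0.2],[0.3,0,0,0,0.2],[0.3,0,0,0,0.2],[0,0,0,0,0.2]]]'
python3 - <<'E'
from h import *
togo([.4755,-.365,.042],99)
E
```

```text
time: 38.62
position: [0.4757, -0.3641, 0.0431]
tool_rot: [-0.037, 0.703, 0.072, 0.707]
ft_force: [-0.3, -0.3, -3.1]
grip_width: 0.0298
t 38.62 pos [ 0.4757 -0.3641  0.0431] jawyaw 98.9 q6 -2.62 tilt 2.82 w 0.0298 F [-0.3 -0.3 -3.1]
shift cm [ 0.11 -0.09 -0.04] turn about tool x rad -0.002 R [[-0.154, 0.988], [0.987, 0.154]]
```

```bash
python3 -m inch '[[[0.2,0,0,0,0.2],[0.2,0,0,0,0.2]]]'
python3 - <<'E'
from h import *
togo([.4755,-.365,.042],99)
E
```

```text
time: 38.78
position: [0.4763, -0.3641, 0.0413]
tool_rot: [-0.037, 0.702, 0.072, 0.707]
ft_force: [-4.0, 3.9, 22.9]
grip_width: 0.0298
t 38.78 pos [ 0.4763 -0.3641  0.0413] jawyaw 98.9 q6 -2.62 tilt 2.82 w 0.0298 F [-4.   3.9 22.9]
shift cm [-0.08 -0.07 -0.09] turn about tool x rad -0.002 R [[-0.154, 0.988], [0.987, 0.154]]
```

Contact. Release slowly (opening just enough) and lift clear, then look from above.

```bash
python3 -m inch '[[[-0.1,0,0,0,0.25],[0,0,0,0,0.6],[0,0,0,0,0.6],[0,0,0,0,0.6],[0,0,0,0,0.6],[-1,0,0,0,0.6],[-2,0,0,0,0.6],[-3,0,0,0,0.6]]]'
python3 -m inch '[[[-4,0,0,0,0.6],[-4,0,0,0,0.6],[-4,0,-2,0,0.6],[0,-1,-3,0,0.6],[0,-1,-3,0,0.6],[0,-1,-3,0,0.6],[0,0,0,0,0.6],[0,0,0,0,0.6]]]'
python3 - <<'E'
from h import *
import pickle
togo([.4755,-.365,.042],99)
for n in('top','scene','wrist'):
    save(n,n+'9.png')
    pickle.dump(camera_info(n),open('pics/%s9.pkl'%n,'wb'))
# compare top & scene to start around tray, numerically
for n,box in(('top',(260,170,360,250)),('scene',(160,145,260,220))):
    a=cv2.imread(f'pics/raw_{n}0.png',0).astype(int);b=cv2.imread(f'pics/raw_{n}9.png',0).astype(int)
    x0,y0,x1,y1=box;d=abs(a-b)[y0:y1,x0:x1];print(n,'mean diff',d.mean(),'>40:',(d>40).sum())
    bl=b[y0:y1:3,x0:x1:2]
    for r in bl: print(''.join('#' if v<45 else '+' if v<80 else '.' if v<125 else 'o' if v<160 else 'O' for v in r))
E
```

```text
time: 39.45
position: [0.4748, -0.3655, 0.1013]
tool_rot: [-0.035, 0.704, 0.074, 0.706]
ft_force: [0.3, 0.5, 0.3]
grip_width: 0.0516
time: 40.12
position: [0.3729, -0.424, 0.2342]
tool_rot: [-0.044, 0.7, 0.068, 0.71]
ft_force: [0.4, -0.1, 0.1]
grip_width: 0.0524
t 40.12 pos [ 0.3729 -0.424   0.2342] jawyaw 99.0 q6 -2.80 tilt 2.11 w 0.0524 F [ 0.4 -0.1  0.1]
shift cm [19.53  3.58 10.73] turn about tool x rad 0.001 R [[-0.157, 0.988], [0.987, 0.157]]
top mean diff 19.539875 >40: 1105
oooooooooooooooooooooooooooooooooooooooooooooooooo
oooooooooooooooooooooooooooooooooooooooooooooooooo
oooooooooooooooooooooooooooooooooooooooooooooooooo
ooooooooooooooooooooooooooooooooooooooo...oooooooo
ooooooooooooooooooooooooooooooo.....++....oooooooo
oooooooooooooooooooooo.............+++.....ooooooo
ooooooooooooo.............++..+++++###+....ooooooo
oooo............+......oo..+..+++++###+....ooooooo
ooo...................o..o.+....+++.......+.oooooo
ooo........ooooo.......ooo......++.ooo....+.oooooo
oooo..........o..+.....ooo.......++ooo....++oooooo
oooo..........o.........oo.......++.oo....++.ooooo
o
[... 1381 characters left out ...]
+++++......ooo..........o.+.++++++...
oooo.....+.++++++.......oo..........o....+++++....
ooo.....++++++++.......oo..........o.....+++++....
oo.++.......++++...+..ooo.........o......++++.....
ooo..++++.........+.o...o........o.........+......
oooooooo..++++.......o.o.....+..o.........+.......
oooooooooooo...++++...........oo............oooooo
ooooooooooooooooo..++++....+.............+.ooooooo
ooooooooooooooooooooo...++++............+..ooooooo
oooooooooooooooooooooooooo..++++.......+..oooooooo
ooooooooooooooooooooooooooooooo..++++.+..ooooooooo
oooooooooooooooooooooooooooooooooooo....oooooooooo
oooooooooooooooooooooooooooooooooooooooooooooooooo
ooooooooooooo.oooooooooooooooooooooooooooooooooooo
```

Run:
```python
from h import *
import pickle
for n,box in(('top',(310,180,350,200)),('scene',(168,160,195,185))):
    for k in'09':
        g=cv2.imread(f'pics/raw_{n}{k}.png',0);x0,y0,x1,y1=box;m=(g[y0:y1,x0:x1]<45);v,u=np.nonzero(m);print(n,k,m.sum(),u.mean()+x0,v.mean()+y0)
T0,T9=[cv2.imread(f'pics/raw_scene{k}.png').astype(int) for k in'09']
def brown(im,box):
    x0,y0,x1,y1=box; h=cv2.cvtColor(im[y0:y1,x0:x1].astype(np.uint8),cv2.COLOR_BGR2HSV)
    m=((h[:,:,0]<16)&(h[:,:,0]>5)&(h[:,:,1]>110)&(h[:,:,2]>60)).astype(np.uint8)
    k=max(cv2.findContours(m,0,2)[0],key=cv2.contourArea);e=cv2.fitEllipse(cv2.convexHull(k));return np.array(e[0])+[x0,y0]
for b in((330,175,415,250),(145,210,235,295)): print(brown(T0,b),brown(T9,b))
# spindle tip and scene wire-knob region diff
d=abs(T0-T9).max(2)
for r in(cv2.imread('pics/raw_scene9.png',0)[185:235:2,275:320]): print(' '.join('%3d'%v for v in r[::2]))
```

```text
top 0 46 331.97826086956525 189.26086956521738
top 9 36 332.05555555555554 189.13888888888889
scene 0 58 180.91379310344828 172.94827586206895
scene 9 58 180.67241379310346 173.0
[373.62454987 207.36886215] [372.27336121 207.75693893]
[189.69112015 250.2485466 ] [189.6985054  250.25992584]
142 147 147 147 146 146 146 146 147 146 147 143 108  95  98  98  98  97  98  99 100  99  99
110 121 127 132 139 138 142 146 146 145 145 143 117  98  98  99  99  99 100 115 125 121 108
 99  98 100 101 103 103 110 120 115 115 139 144 132 111 110 111 126 118 130 143 147 145 139
 99  99  98  98  98  97  98  93  70  78 127 141 128 135 145 144 146 144 147 148 148 148 148
100 100  99  99  98  98  96  79  72  77  87 100  94 111 138 148 147 147 146 147 148 148 148
101 100  99  99  99  98  87  71  79  79  80  78  77  81  92 107 128 144 147 146 146 146 147
134 127 122 112 112 102  69  69  80  80  79  78  72  72  71  60  73 121 147 147 147 146 146
148 148 147 146 141 105  58  64  79  80  75  72  66  65  62  56  79 132 147 147 148 148 146
147 147 146 148 129  71  56  58  68  77  79  73  69  62  57  57 105 146 1
[... 790 characters left out ...]
  85  83  80  83  75  68  65  81 131 153 182 189 188 189
146 144 148 146 100  73  77  73  69  76  81  78  80  68  66  64  95 118 127 152 182 188 189
144 147 148 143  96  64  62  67  68  67  75  76  72  67  64  71  97 101 110 122 159 188 188
143 148 149 140  89  58  57  57  61  63  65  68  67  65  63  87 109 122 119 116 149 167 184
146 147 148 144  88  55  56  56  56  61  63  65  69  64  75  97 117 125 125 137 168 161 153
144 138 146 144 100  56  53  58  72  73  65  60  62  64  89  99 104 111 118 127 143 163 176
117  97 133 147 137 104  78  78  95  94  81  67  63  79  97  98  98  99 101 107 117 129 169
125  99 131 148 147 144 127  97  98  98  96  92  86  94  98  98  99  99  99  98 100 106 153
```

```bash
python3 -c "
from rig import robot
print(robot.hand_in())"
```

```text
the job is handed in; nothing more can be done
None
```

I wound the wire down to about 30 mm, half the height of the 60 mm sponge on the bed. The crank is back in its own pocket, in its original orientation with the handle upright. I handed in at about 40 s of the 72 s allowed.

**What I did**
- The bed sponge's top measured about 20 mm higher than the other's, so it is the thick one and the target was 30 mm.
- The crank came out of the tray by its hub and was pushed home on the spindle; contact force was about 14 N at the collar.
- I wound about 525° anticlockwise in several grips, then lifted the crank straight off and laid it back.

**Last checks**
- **Wire height, last measurement:** it read 30.2 mm above the board with the crank still seated.
- **Agreement of estimates:** the first measurement (47.4 mm) less the counted turns gives about 29.9 mm, and the mid-way one gives about 29.7 mm. I trust the result to roughly ±0.5 mm.
- **Crank:** its handle is back within about 0.25 pixel of where it started in both fixed cameras.
- **Rack sponge:** it shows no shift.

**Not fully settled**
- **Wire after lift-off:** I did not measure it again. The tool's yaw changed by only about 0.1° during the lift and side forces stayed at or below about 1 N.
- **Bed sponge:** its outline centre moved 1.4 pixels in the scene view. I put this down to the arm's shadow, since the gripper never came near it.
- **Key and spanner:** I only compared them by eye, in the camera view before placing and a coarse printout of the final pictures. They looked unmoved.

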